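# Weigh out a fixing kit and pair up its brackets

## Task

Make up a mounting kit: first clear the left-over relay from the scale pan into the red bin, then add the big steel nuts to the empty pan one at a time until the red pointer has sunk to the yellow band and rests within it, leaving any spare nuts on the bench. Put every left-hand bracket in the blue tray and every right-hand bracket in the yellow tray (before or after the weighing), and leave the other things on the bench where they are.

Things in the scene. Friction and masses are not known exactly. Their poses are not given: they have to be found in the camera images.
- left1: Left-hand aluminium bracket, may be absent. Upright web 56 mm long (x), 8 thick (y), 32 high (z); at its +x end a flat foot, x 4 to 28 mm, 8 mm thick, reaches out to 30 mm on the +y side. Seen from above with the footed end pointing away from you, the foot sticks out to the left. 80 g. Origin: underside of the web's middle
- left2: Left-hand aluminium bracket, may be absent. Upright web 56 mm long (x), 8 thick (y), 32 high (z); at its +x end a flat foot, x 4 to 28 mm, 8 mm thick, reaches out to 30 mm on the +y side. Seen from above with the footed end pointing away from you, the foot sticks out to the left. 80 g. Origin: underside of the web's middle
- left3: Left-hand aluminium bracket, may be absent. Upright web 56 mm long (x), 8 thick (y), 32 high (z); at its +x end a flat foot, x 4 to 28 mm, 8 mm thick, reaches out to 30 mm on the +y side. Seen from above with the footed end pointing away from you, the foot sticks out to the left. 80 g. Origin: underside of the web's middle
- right1: Right-hand aluminium bracket, may be absent. Upright web 56 mm long (x), 8 thick (y), 32 high (z); at its +x end a flat foot, x 4 to 28 mm, 8 mm thick, reaches out to 30 mm on the -y side. Seen from above with the footed end pointing away from you, the foot sticks out to the right. 80 g. Origin: underside of the web's middle
- right2: Right-hand aluminium bracket, may be absent. Upright web 56 mm long (x), 8 thick (y), 32 high (z); at its +x end a flat foot, x 4 to 28 mm, 8 mm thick, reaches out to 30 mm on the -y side. Seen from above with the footed end pointing away from you, the foot sticks out to the right. 80 g. Origin: underside of the web's middle
- nut1: Steel hexagon nut, 36 mm across flats, 22 mm high, solid with a dark bore, 120 g (within 3 percent); origin: centre of its underside, z along the bore. Flats face +x, -x and every 60 degrees from there
- nut2: Steel hexagon nut, 36 mm across flats, 22 mm high, solid with a dark bore, 120 g (within 3 percent); origin: centre of its underside, z along the bore. Flats face +x, -x and every 60 degrees from there
- nut3: Steel hexagon nut, 36 mm across flats, 22 mm high, solid with a dark bore, 120 g (within 3 percent); origin: centre of its underside, z along the bore. Flats face +x, -x and every 60 degrees from there
- nut4: Steel hexagon nut, 36 mm across flats, 22 mm high, solid with a dark bore, 120 g (within 3 percent); origin: centre of its underside, z along the bore. Flats face +x, -x and every 60 degrees from there
- nut5: Steel hexagon nut, 36 mm across flats, 22 mm high, solid with a dark bore, 120 g (within 3 percent); origin: centre of its underside, z along the bore. Flats face +x, -x and every 60 degrees from there
- relay: Left-over plug-in relay, orange case on a black foot, 28 (x) x 36 (y) x 42 mm high, about 70 g; starts standing in the scale pan. Origin: centre of its underside, z up
- bin_in (a point): Small red return bin, fixed, 100 x 100 mm outside, walls 45 mm high over the bench and 4 mm thick; this point is the centre of its inner floor, 4 mm above the bench, axes along its walls
- tray_left_in (a point): Blue tray, for left-hand brackets, fixed: 200 (x) x 115 (y) mm outside, walls 30 mm high over the bench and 4 mm thick; this point is the centre of its inner floor, 4 mm above the bench, x along the long side
- tray_right_in (a point): Yellow tray, for right-hand brackets, fixed, the same sizes as the blue one; this point is the centre of its inner floor, 4 mm above the bench, x along the long side
- pan (a joint): How far the pan has sunk, m: 0 = empty (at its top), 0.064 = its bottom stop. The spring is linear, 112 N/m: every 100 g sinks it 8.75 mm, one nut about 10.5 mm; it settles in about half a second
- pan_in (a point): Centre of the floor of the rectangular steel scale pan, which moves up and down with it (124 mm above the bench when empty). Pan 120 (x) x 170 (y) mm outside, rim 8 mm above its floor, 4 mm thick; it rides on a spring above a teal base and stays level
- pointer (a point): Centre of the red pointer bar, 5 mm thick, fixed to the pan on its +x side: it runs along y in front of the white upright reading column (130 mm high, its face away from the robot) and sinks with the pan
- mark: The yellow band around the white reading column of the scale: 16 mm high; origin: its centre. It is fixed, at a height that differs from start to start (so that three to five nuts are needed)
- contactor: Grey and black contactor, 60 x 45 x 68 mm, loose, a bystander; origin under its centre
- screwdriver: Stubby screwdriver 115 mm long with a red handle lying on the bench, a bystander; origin under its middle
- tape: Black ring of tape, 64 mm across, 20 mm high, a bystander; origin under its centre
- carton: Cardboard carton 110 x 80 x 60 mm, a bystander; origin under its centre
- spray: Can 56 mm across, 140 mm high, a bystander; origin under its centre

How it is judged:
On the way, in this order (a step that is already met when the one before it is completed fails the run):
1. the relay is off the pan and the pan is empty, before any nut is loaded (value of joint pan below 0.004 m and horizontal distance between relay and pan_in above 0.1 m), for 0.2 s.
2. the pan rests sunk by the weight of the first nut (value of joint pan between 0.0065 and 0.0145 m and velocity of joint pan between -0.02 and 0.02 m/s), for 0.3 s.
3. the pan rests sunk by the weight of two nuts (value of joint pan between 0.017 and 0.025 m and velocity of joint pan between -0.02 and 0.02 m/s), for 0.3 s.
4. the pan rests sunk by the weight of three nuts (value of joint pan between 0.0275 and 0.0355 m and velocity of joint pan between -0.02 and 0.02 m/s), for 0.3 s.
At the end, for the whole second after the job is handed in: Pan at rest, pointer centre within 9.5 mm of the height of the band's centre; relay in the red bin; every left bracket in the blue tray, every right one in the yellow, any way up; each nut in the pan or on the bench, not in a tray or bin; all at rest (z of pointer in the frame of mark between -0.0095 and 0.0095 m and velocity of joint pan between -0.01 and 0.01 m/s and x of relay in the frame of bin_in between -0.046 and 0.046 m and y of relay in the frame of bin_in between -0.046 and 0.046 m and z of relay in the frame of bin_in between -0.01 and 0.045 m and linear speed of each of relay, left1, left2, left3, right1, right2, nut1, nut2, nut3, nut4, nut5 below 0.03 m/s and x of left1 in the frame of tray_left_in between -0.096 and 0.096 m and y of left1 in the frame of tray_left_in between -0.0535 and 0.0535 m and z of left1 in the frame of tray_left_in between -0.01 and 0.045 m and x of left2 in the frame of tray_left_in between -0.096 and 0.096 m and y of left2 in the frame of tray_left_in between -0.0535 and 0.0535 m and z of left2 in the frame of tray_left_in between -0.01 and 0.045 m and x of left3 in the frame of tray_left_in between -0.096 and 0.096 m and y of left3 in the frame of tray_left_in between -0.0535 and 0.0535 m and z of left3 in the frame of tray_left_in between -0.01 and 0.045 m and x of right1 in the frame of tray_right_in between -0.096 and 0.096 m and y of right1 in the frame of tray_right_in between -0.0535 and 0.0535 m and z of right1 in the frame of tray_right_in between -0.01 and 0.045 m and x of right2 in the frame of tray_right_in between -0.096 and 0.096 m and y of right2 in the frame of tray_right_in between -0.0535 and 0.0535 m and z of right2 in the frame of tray_right_in between -0.01 and 0.045 m and ((x of nut1 in the frame of pan_in between -0.058 and 0.058 m and y of nut1 in the frame of pan_in between -0.083 and 0.083 m and z of nut1 in the frame of pan_in between -0.01 and 0.06 m) or (height (world z) of nut1 below 0.03 m and (x of nut1 in the frame of tray_left_in above 0.1 m or x of nut1 in the frame of tray_left_in below -0.1 m or y of nut1 in the frame of tray_left_in above 0.0575 m or y of nut1 in the frame of tray_left_in below -0.0575 m) and (x of nut1 in the frame of tray_right_in above 0.1 m or x of nut1 in the frame of tray_right_in below -0.1 m or y of nut1 in the frame of tray_right_in above 0.0575 m or y of nut1 in the frame of tray_right_in below -0.0575 m) and (x of nut1 in the frame of bin_in above 0.05 m or x of nut1 in the frame of bin_in below -0.05 m or y of nut1 in the frame of bin_in above 0.05 m or y of nut1 in the frame of bin_in below -0.05 m))) and ((x of nut2 in the frame of pan_in between -0.058 and 0.058 m and y of nut2 in the frame of pan_in between -0.083 and 0.083 m and z of nut2 in the frame of pan_in between -0.01 and 0.06 m) or (height (world z) of nut2 below 0.03 m and (x of nut2 in the frame of tray_left_in above 0.1 m or x of nut2 in the frame of tray_left_in below -0.1 m or y of nut2 in the frame of tray_left_in above 0.0575 m or y of nut2 in the frame of tray_left_in below -0.0575 m) and (x of nut2 in the frame of tray_right_in above 0.1 m or x of nut2 in the frame of tray_right_in below -0.1 m or y of nut2 in the frame of tray_right_in above 0.0575 m or y of nut2 in the frame of tray_right_in below -0.0575 m) and (x of nut2 in the frame of bin_in above 0.05 m or x of nut2 in the frame of bin_in below -0.05 m or y of nut2 in the frame of bin_in above 0.05 m or y of nut2 in the frame of bin_in below -0.05 m))) and ((x of nut3 in the frame of pan_in between -0.058 and 0.058 m and y of nut3 in the frame of pan_in between -0.083 and 0.083 m and z of nut3 in the frame of pan_in between -0.01 and 0.06 m) or (height (world z) of nut3 below 0.03 m and (x of nut3 in the frame of tray_left_in above 0.1 m or x of nut3 in the frame of tray_left_in below -0.1 m or y of nut3 in the frame of tray_left_in above 0.0575 m or y of nut3 in the frame of tray_left_in below -0.0575 m) and (x of nut3 in the frame of tray_right_in above 0.1 m or x of nut3 in the frame of tray_right_in below -0.1 m or y of nut3 in the frame of tray_right_in above 0.0575 m or y of nut3 in the frame of tray_right_in below -0.0575 m) and (x of nut3 in the frame of bin_in above 0.05 m or x of nut3 in the frame of bin_in below -0.05 m or y of nut3 in the frame of bin_in above 0.05 m or y of nut3 in the frame of bin_in below -0.05 m))) and ((x of nut4 in the frame of pan_in between -0.058 and 0.058 m and y of nut4 in the frame of pan_in between -0.083 and 0.083 m and z of nut4 in the frame of pan_in between -0.01 and 0.06 m) or (height (world z) of nut4 below 0.03 m and (x of nut4 in the frame of tray_left_in above 0.1 m or x of nut4 in the frame of tray_left_in below -0.1 m or y of nut4 in the frame of tray_left_in above 0.0575 m or y of nut4 in the frame of tray_left_in below -0.0575 m) and (x of nut4 in the frame of tray_right_in above 0.1 m or x of nut4 in the frame of tray_right_in below -0.1 m or y of nut4 in the frame of tray_right_in above 0.0575 m or y of nut4 in the frame of tray_right_in below -0.0575 m) and (x of nut4 in the frame of bin_in above 0.05 m or x of nut4 in the frame of bin_in below -0.05 m or y of nut4 in the frame of bin_in above 0.05 m or y of nut4 in the frame of bin_in below -0.05 m))) and ((x of nut5 in the frame of pan_in between -0.058 and 0.058 m and y of nut5 in the frame of pan_in between -0.083 and 0.083 m and z of nut5 in the frame of pan_in between -0.01 and 0.06 m) or (height (world z) of nut5 below 0.03 m and (x of nut5 in the frame of tray_left_in above 0.1 m or x of nut5 in the frame of tray_left_in below -0.1 m or y of nut5 in the frame of tray_left_in above 0.0575 m or y of nut5 in the frame of tray_left_in below -0.0575 m) and (x of nut5 in the frame of tray_right_in above 0.1 m or x of nut5 in the frame of tray_right_in below -0.1 m or y of nut5 in the frame of tray_right_in above 0.0575 m or y of nut5 in the frame of tray_right_in below -0.0575 m) and (x of nut5 in the frame of bin_in above 0.05 m or x of nut5 in the frame of bin_in below -0.05 m or y of nut5 in the frame of bin_in above 0.05 m or y of nut5 in the frame of bin_in below -0.05 m)))); the robot touches nothing.
It fails at once if a bystander (contactor, screwdriver, tape, carton or can) is moved more than 50 mm (distance of any of contactor, screwdriver, tape, carton, spray from where it was at the start of the episode above 0.05 m).
Of left1, left2, left3, right1, right2 only 3 to 5 are there at a start; the rules pass over those that are not, and their reading is None.
At some moment in a run one of left1, left2, left3, right1, right2 may be knocked a few centimetres aside while the robot is not near it.
Once in a run the grip may slacken for a moment while it holds something.
It also fails if it takes over 210 s, if anything falls off the work surface, if the arm or the gripper's body presses on something with over 40 N, if the wrist force passes 120 N, or if a joint passes its speed limit or range.

## Robot

A 6-joint arm with a two-finger parallel gripper is mounted at the origin on the work surface. World frame = base frame: x ahead of the robot, y to its left, z up, the work surface at z = 0. Lengths are in m, angles in rad, forces in N, time in s.
With the tool pointing down it reaches from about 0.25 to 0.725 m from the base axis. Payload 4 kg.
Tool frame: the origin (TCP) lies midway between the tips of the shut fingers; the grasp point (between the pads) lies 19 mm behind it; z points along the fingers, y is the line along which they close (so a half turn about z gives the same grasp; the last joint's range is limited). The gripper opens to 85 mm and grips with 20 to 120 N. Pads are 22 mm wide; open, the fingers measure 114 mm over their backs; the gripper's body (76 mm by 85 mm) begins 54 mm behind the grasp point. The pads swing forward as they close: fully open they stand 13 mm farther back than shut.
Start: joints at [0, 0.241, 0.005, 1.335, 0, 1.571], TCP at [0.5, -0, 0.199] pointing down, gripper open.
Joint ranges: [-2.72, 2.72], [-1.05, 1.87], [-1.09, 1.28], [-1.99, 2.15], [-1.42, 1.44], [-3.14, 3.14]. Speed limits (rad/s): [2.79, 2.79, 3.14, 3.14, 3.14, 3.14].

## Interface

Orientations are given as a unit quaternion [x, y, z, w].
In Python, from workcell import get_obs, imaging, workorder gives the robot as it stands.
- The arm moves only by the shell command python3 -m jog 'ROWS'. ROWS is a JSON list of rows, 1 to 10 of them, each of 7 numbers: a rotation vector rx, ry, rz in rad, then dx, dy, dz in m, then the finger opening in m; each row is the pose to reach, as a shift and turn from the pose commanded when the command began, along the tool's axes at that moment; what a row does not reach only later rows make up. A row lasts 1/8 s, in which the tool goes at most 0.0625 m and 0.188 rad, less where a joint would pass 70% of its speed; a pose out of reach is approached as far as the arm can. The fingers move at their own pace and stop on an object; the grip force is fixed at half the most. Time passes only in rows, so rows that do not move let the fingers close. It prints the time, the measured TCP pose, the force, the opening and the grip force at its end.
- get_obs(): the state, without advancing time (a new reading comes with each control period).
- imaging.camera(name): name is "scene" or "side" or "wrist"; returns (picture, depth): 384x512x3 uint8, red, green, blue; 384x512 float32, m along the optical axis (not along the pixel's ray), 0 where there is no reading.
- imaging.calibration(name): a dict with "mtx" (3x3 intrinsics, pixels), "R" (3x3) and "t" (3): a world point X has camera coordinates R X + t. Camera axes: x right, y down, z forward; pixel columns grow to the right and rows downward; lengths in m; the calibration is good to about 2 mm. A picture is of the moment at which its call begins: read the wrist's pose just before it. calibration takes no time and is no camera call; for the wrist camera it gives the pose at the moment of the call.
- workorder.job_done(): hands the job in; it is judged then, once.
The state is a dict: "clock": time; "joint_pos": joint angles; "joint_vel": joint speeds; "tau": joint torques, N m; "eef_pos": TCP position; "tool_rot": TCP orientation; "ft_force": force on the tool from outside, world axes, zero at the start; "ft_torque": the same for the moment, N m; "grip_width": finger opening in m; "grasp_force": force on a finger pad.
Only numpy, scipy, OpenCV 4.12 (cv2) and the standard library are available. Lean on these libraries where they do the work, as an engineer would, in place of code of your own. Each camera call takes 0.05 s, during which the arm holds its last target. There are 200 camera calls.

## Working session

There is one attempt and no reset: what is moved stays moved. The work goes in short steps, Python scripts to look and compute and a shell command to move; the robot and the scene stay as the last step left them, time stands still between calls to the robot, and variables do not carry over. Pictures are saved under pics/ and viewed, at most 14 in all, crops included, and the job is handed in when it is done.

```bash
mkdir -p pics
cat > h.py <<'E'
import numpy as np, cv2, sys
from workcell import get_obs, imaging, workorder
from scipy.spatial.transform import Rotation as R
def cam(n):
    c=imaging.calibration(n); p,d=imaging.camera(n); return p,d,c
def world(d,c):
    K=np.array(c["mtx"]);v,u=np.mgrid[:d.shape[0],:d.shape[1]]
    X=np.stack([(u-K[0,2])/K[0,0]*d,(v-K[1,2])/K[1,1]*d,d],-1)
    W=(X-np.array(c["t"]).ravel())@np.array(c["R"]); W[d<=0]=np.nan; return W
def save(n,p): cv2.imwrite(n,cv2.cvtColor(p,cv2.COLOR_RGB2BGR))
E
python3 - <<'E'
from h import *
o=get_obs();print(o)
for n in ["scene","side"]:
    p,d,c=cam(n);save(f"pics/{n}0.png",p)
    np.savez(f"{n}0.npz",p=p,d=d,W=world(d,c))
    print(n,-np.array(c["R"]).T@np.array(c["t"]).ravel(), np.array(c["R"]).round(2).tolist())
E
```

```text
{'clock': 0.0, 'joint_pos': array([ 3.16710701e-05,  2.41397030e-01,  3.71739114e-03,  1.33520054e+00,
       -4.19083090e-06,  1.57080129e+00]), 'joint_vel': array([-0.00200624,  0.00084584,  0.00092131,  0.001426  ,  0.00196816,
        0.00113618]), 'tau': array([ 5.50268451e-04, -3.72315860e+01,  2.52406776e+01,  1.67737965e-02,
        2.29149265e-05,  1.14679995e-05]), 'eef_pos': array([4.99296225e-01, 1.44047075e-05, 1.97818387e-01]), 'tool_rot': array([ 0.70709695,  0.70711584, -0.00073825, -0.00073526]), 'ft_force': array([-0.98487619, -0.50691034,  0.94274191]), 'ft_torque': array([-0.058483  ,  0.05958369, -0.00718931]), 'grasp_force': 0.0, 'grip_width': 0.08566142267361003}
scene [ 1.42106924 -0.3919437   1.01534034] [[0.42, 0.91, -0.01], [0.62, -0.3, -0.73], [-0.66, 0.3, -0.69]]
side [0.35140758 0.63987544 0.87190777] [[-0.96, -0.27, -0.0], [-0.21, 0.75, -0.63], [0.17, -0.6, -0.78]]
```

View pics/scene0.png

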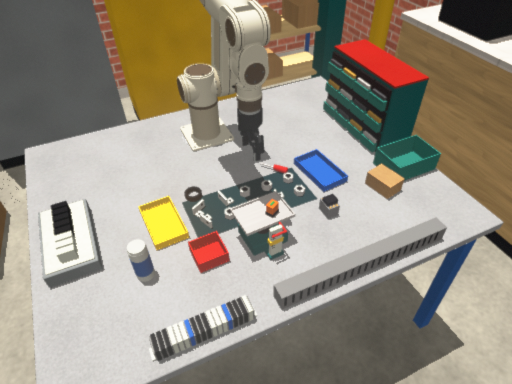

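View pics/side0.png

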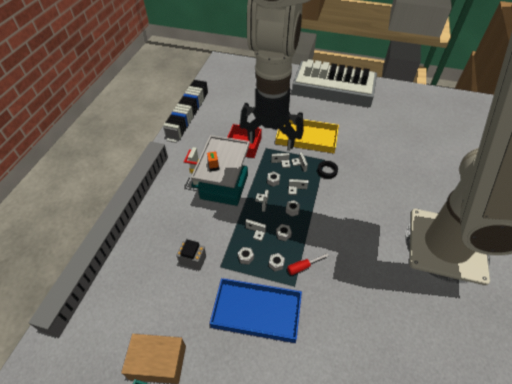

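The side view shows the mat with 5 nuts and about 5 brackets. The pan holds the relay near (212,160), the red bin is at (243,140), the yellow tray at (308,135) and the blue tray at (257,310). Next I'll build a metric top view from the depth.

```bash
cat >> h.py <<'E'
def ortho(views,x0,x1,y0,y1,s,up=4):
    """top view: rows = -x (x1 at top), cols = y from y1 (left) to y0; returns colour, height; s px/m"""
    H,Wd=int((x1-x0)*s),int((y1-y0)*s)
    C=np.zeros((H,Wd,3),np.uint8);Z=np.full((H,Wd),-1.)
    P=[];Q=[]
    for p,W in views:
        f=lambda a,i:cv2.resize(a,None,fx=up,fy=up,interpolation=i)
        Wn=f(W.astype(np.float32),cv2.INTER_LINEAR);pn=f(p,cv2.INTER_LINEAR)
        P.append(Wn.reshape(-1,3));Q.append(pn.reshape(-1,3))
    P=np.vstack(P);Q=np.vstack(Q)
    r=np.nan_to_num((x1-P[:,0])*s,nan=-1).astype(int);c=np.nan_to_num((y1-P[:,1])*s,nan=-1).astype(int)
    m=(r>=0)&(r<H)&(c>=0)&(c<Wd)&(P[:,2]<0.19);P,Q,r,c=P[m],Q[m],r[m],c[m]
    o=np.argsort(P[:,2]);C[r[o],c[o]]=Q[o];Z[r[o],c[o]]=P[o,2]
    return C,Z
def grid(C,x1,y1,s,step=.1):
    C=C.copy()
    for k in range(-20,20):
        t=k*step
        c=int((y1-t)*s);r=int((x1-t)*s)
        if 0<=c<C.shape[1]: C[:8,c]=(255,0,255);cv2.putText(C,f"{t:.1f}",(c-10,18),0,.35,(255,0,255))
        if 0<=r<C.shape[0]: C[r,:8]=(255,0,255);cv2.putText(C,f"{t:.1f}",(9,r+4),0,.35,(255,0,255))
    return C
E
python3 - <<'E'
from h import *
a=np.load("side0.npz");b=np.load("scene0.npz")
C,Z=ortho([(a["p"],a["W"])],.25,.8,-.45,.45,880)
save("pics/top0.png",grid(C,.8,.45,880))
for n,q in(("side",a),("scene",b)):
    W=q["W"];p=q["p"].astype(int)
    def blob(name,m):
        n_,l,st,ce=cv2.connectedComponentsWithStats(m.astype(np.uint8))
        for i in np.argsort(-st[1:,4])[:2]+1:
            if st[i,4]<8: continue
            w=W[l==i];print(n,name,st[i,4],np.nanmedian(w,0).round(4),np.nanpercentile(w,3,0).round(3),np.nanpercentile(w,97,0).round(3))
    r,g,bl=p[...,0],p[...,1],p[...,2]; ws=(W[...,0]>.25)&(W[...,0]<.9)&(abs(W[...,1])<.5)
    blob("blue",ws&(bl>120)&(r<60)); blob("yellow",ws&(r>150)&(g>120)&(bl<80)); blob("red",ws&(r>130)&(g<60)&(bl<60))
    blob("orange",ws&(r>150)&(g>50)&(g<130)&(bl<60)&(W[...,2]>.1))
    blob("pan",ws&(abs(W[...,2]-.115)<.025)&(r<240)&(abs(r-bl)<40)&(W[...,0]>.5))
E
```

```text
side blue 3341 [0.4453 0.3168 0.0033] [0.358 0.264 0.   ] [0.536 0.368 0.028]
side blue 121 [0.4097 0.2646 0.0292] [0.345 0.253 0.026] [0.541 0.33  0.032]
side yellow 594 [ 0.4073 -0.3288  0.0036] [ 0.351 -0.373  0.   ] [ 0.463 -0.263  0.03 ]
side yellow 179 [0.5985 0.4875 0.0591] [0.581 0.466 0.057] [0.622 0.499 0.062]
side red 160 [0.3712 0.1814 0.0232] [0.349 0.163 0.018] [0.392 0.199 0.027]
side red 62 [ 0.6088 -0.2262  0.0063] [ 0.594 -0.264  0.001] [ 0.623 -0.174  0.047]
side orange 57 [0.6581 0.0019 0.1578] [ 0.647 -0.017  0.156] [0.672 0.013 0.16 ]
side pan 1870 [ 0.6426 -0.023   0.1166] [ 0.588 -0.112  0.113] [0.704 0.055 0.125]
side pan 95 [ 0.7276 -0.0266  0.1246] [ 0.725 -0.045  0.095] [ 0.736 -0.005  0.132]
scene blue 259 [0.4545 0.3204 0.0157] [0.345 0.254 0.003] [0.55  0.378 0.03 ]
scene yellow 1545 [ 0.4471 -0.3157  0.0042] [ 0.349 -0.368 -0.   ] [ 0.548 -0.263  0.029]
scene yellow 52 [ 0.6637 -0.0025  0.1583] [ 0.647 -0.019  0.156] [0.676 0.012 0.16 ]
scene red 405 [ 0.6417 -0.2055  0.0232] [ 0.595 -0.254  0.003] [ 0.696 -0.173  0.042]
scene red 24 [0.379  0.1723 0.0167] [0.367 0.16  0.009] [0.398 0.183 0.022]
scene orange 39 [ 0.6712 -0.0143  0.1484] [ 0.663 -0.021  0.136] [0.679 0.006 0.16 ]
scene pan 758 [ 0.6581 -0.0051  0.1182] [ 0.587 -0.116  0.113] [0.71  0.053 0.126]
scene pan 243 [ 0.6507 -0.4207  0.118 ] [ 0.631 -0.448  0.092] [ 0.656 -0.395  0.138]
```

View pics/top0.png

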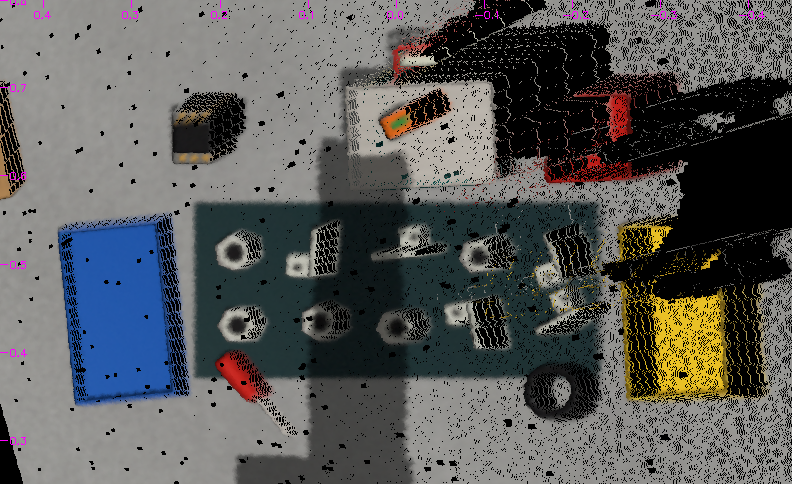

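The top view shows:
- **Nuts:** five, at about (.515,.18), (.43,.18), (.435,.085), (.43,0) and (.51,-.1).
- **Brackets:** five on the mat.
- **Trays, bin and pan:** blue tray about (.447,.317), yellow tray about (.447,-.316), bin about (.645,-.21), pan about (.645,-.03).

I'll raise the arm for a wrist view.

```bash
python3 -m jog '[[0,0,0,0,-0.02,-0.06,0.085],[0,0,0,0,-0.04,-0.12,0.085],[0,0,0,0,-0.05,-0.18,0.085],[0,0,0,0,-0.06,-0.22,0.085],[0,0,0,0,-0.06,-0.22,0.085]]'
python3 - <<'E'
from h import *
o=get_obs();print(o["eef_pos"],o["clock"])
for n in("wrist","side","scene"):
    p,d,c=cam(n);W=world(d,c);np.savez(n+"1.npz",p=p,d=d,W=W)
    if n=="wrist":
        w=W;print(np.array(c["mtx"]).round(1).tolist(),-np.array(c["R"]).T@np.array(c["t"]).ravel(),[w[i,j].round(3).tolist() for i,j in((5,5),(5,505),(378,5),(378,505),(190,256))])
        save("pics/w1.png",cv2.resize(p,(800,600),interpolation=cv2.INTER_CUBIC))
E
```

```text
clock: 0.72
eef_pos: [0.4406, 0.0, 0.422]
tool_rot: [0.707, 0.707, 0.002, 0.002]
ft_force: [1.0, 0.3, 0.4]
grip_width: 0.085
grasp_force: 0.0
[4.40648172e-01 2.01177863e-06 4.22029871e-01] 0.725
[[331.5, 0.0, 262.5], [0.0, 331.5, 191.3], [0.0, 0.0, 1.0]] [0.43952524 0.08276865 0.59613272] [[0.034, 0.194, -0.002], [0.833, 0.195, -0.002], [0.375, 0.011, 0.532], [0.5, 0.012, 0.533], [0.431, -0.117, 0.0]]
```

View pics/w1.png

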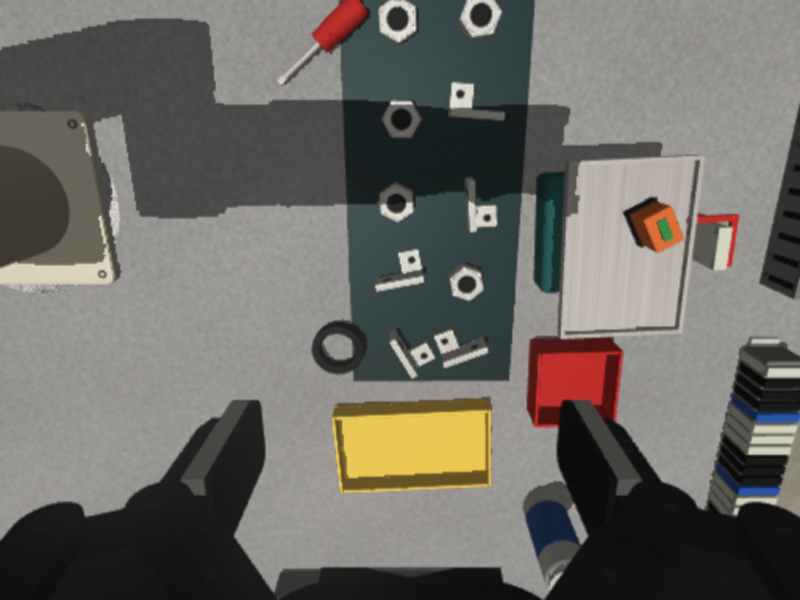

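The wrist picture (2x-ish scale, +x to the right, +y up) shows the five brackets:
- Near (475,115): right-hand.
- Near (475,205): left-hand.
- Near (400,285): left-hand.
- Near (404,355): left-hand.
- Near (465,352): right-hand.

The relay stands at (655,225), turned in yaw. Next I'll measure these.

```bash
cat >> h.py <<'E'
def near(W,xy,r,z0,z1): return (np.hypot(W[...,0]-xy[0],W[...,1]-xy[1])<r)&(W[...,2]>z0)&(W[...,2]<z1)
def rect(P):
    """min-area rect of xy points: centre, long-side angle (deg), sizes"""
    (c,s,a)=cv2.minAreaRect((P[:,:2]*1000).astype(np.float32)); 
    b=cv2.boxPoints((c,s,a)); e=b[1]-b[0];f=b[2]-b[1]; e=e if np.hypot(*e)>np.hypot(*f) else f
    return np.array(c)/1000,np.degrees(np.arctan2(e[1],e[0]))%180,sorted(np.array(s).round(1))
def brk(W,xy,r=.045):
    P=W[near(W,xy,r,.024,.042)];c,a,s=rect(P);Fp=W[near(W,xy,r,.005,.013)]
    f=np.nanmedian(Fp,0)[:2] if len(Fp) else None
    return c.round(4),round(float(a),1),s,f,round(float(np.median(P[:,2])),4),len(P)
def nut(W,xy,r=.03):
    P=W[near(W,xy,r,.016,.028)]
    if len(P)<20: return None
    c=rect(P)[0]; h=cv2.convexHull((P[:,:2]*1000).astype(np.float32))[:,0]/1000
    best=min(range(60),key=lambda a:sum(np.ptp(h@[np.cos(t),np.sin(t)]) for t in np.radians([a,a+60,a+120])))
    ws=[round(float(np.ptp(h@[np.cos(t),np.sin(t)])*1000),1) for t in np.radians([best,best+60,best+120])]
    return c.round(4),best,ws,round(float(np.median(P[:,2])),4)
E
python3 - <<'E'
from h import *
w=np.load("wrist1.npz");W=w["W"];s=np.load("side1.npz");S=s["W"];q=np.load("scene1.npz");Q=q["W"]
k=lambda u,v:W[int(v*.64),int(u*.64)][:2]
for n,u in dict(A=(478,115),B=(471,205),C=(400,284),D=(404,354),E=(466,352)).items():
    print(n,brk(W,k(*u),.034),"side",brk(S,k(*u),.034)[:2])
for n,xy in dict(n1=(.515,.18),n2=(.43,.18),n3=(.435,.085),n4=(.43,0),n5=(.51,-.1)).items(): print(n,nut(W,xy),"side",nut(S,xy))
for n,V in(("w",W),("s",S)):
    m=near(V,(.66,0),.05,.148,.17);print(n,"relay",rect(V[m]),np.median(V[m],0))
    m=near(V,(.65,-.03),.13,.110,.135);p=(w if V is W else s)["p"].astype(int)
    m&=(p.max(-1)-p.min(-1)<30)&(V[...,0]<.712);print(n,"pan",rect(V[m]),np.median(V[m],0))
    m=near(V,(.645,-.21),.09,.040,.050);print(n,"bin",rect(V[m]))
    for t in((.447,-.316),(.447,.316)):
        m=near(V,t,.125,.026,.034)&(p.max(-1)-p.min(-1)>60); 
        if m.sum()>30:print(n,"tray",rect(V[m]))
p=q["p"].astype(int);r,g,b=p[...,0],p[...,1],p[...,2];ok=near(Q,(.735,-.02),.06,.03,.2)
for n,m in(("band",(r>170)&(g>130)&(b<90)),("ptr",(r>140)&(g<70)),("white",p.min(-1)>150)):
    P=Q[m&ok];print(n,len(P),np.nanmedian(P,0).round(4),np.nanpercentile(P,3,0).round(4),np.nanpercentile(P,97,0).round(4))
c=q["p"][215:275,235:315];save("pics/scale1.png",cv2.resize(c,None,fx=7,fy=7,interpolation=cv2.INTER_CUBIC))
E
```

```text
A (array([0.5118, 0.0922]), 175.5, [np.float64(8.1), np.float64(55.6)], array([0.49875407, 0.10929829]), 0.0308, 185) side (array([0.5127, 0.0939]), 175.7)
B (array([ 0.5103, -0.0026]), 94.1, [np.float64(8.3), np.float64(55.9)], array([ 0.5267664 , -0.01351308]), 0.0308, 171) side (array([ 0.5108, -0.0016]), 94.5)
C (array([ 0.4306, -0.0902]), 11.5, [np.float64(8.8), np.float64(55.2)], array([ 0.44096059, -0.07371226]), 0.0309, 158) side (array([ 0.4307, -0.0885]), 10.5)
D (array([ 0.4345, -0.1844]), 119.2, [np.float64(8.5), np.float64(55.6)], array([ 0.45443611, -0.18798607]), 0.0307, 143) side (array([ 0.4345, -0.1813]), 118.1)
E (array([ 0.5091, -0.1827]), 21.1, [np.float64(8.9), np.float64(55.7)], array([ 0.49108606, -0.17464963]), 0.0307, 158) side (array([ 0.5103, -0.1809]), 18.6)
n1 (array([0.5125, 0.1816]), 38, [36.4, 32.5, 35.9], 0.0216) side (array([0.5126, 0.1865]), 40, [36.3, 37.7, 35.7], 0.0219)
n2 (array([0.4296, 0.1788]), 2, [35.5, 35.9, 36.4], 0.0216) side (array([0.4305, 0.1825]), 3, [35.9, 36.6, 38.0], 0.0215)
n3 (array([0.4329, 0.087 ]), 30, [35.8, 34.2, 35.9], 0.0
[... 976 characters left out ...]
89056, -0.02995104]), np.float32(92.14377), [np.float64(121.7), np.float64(174.6)]) [ 0.64212579 -0.02311871  0.11650524]
s bin (array([ 0.64384509, -0.21885065]), np.float32(91.50947), [np.float64(100.9), np.float64(103.9)])
s tray (array([ 0.44759146, -0.31516965]), np.float32(2.9178817), [np.float64(121.8), np.float64(199.8)])
s tray (array([0.44472113, 0.31722723]), np.float32(5.5555024), [np.float64(116.3), np.float64(199.1)])
band 14 [ 0.7359 -0.0465  0.0807] [ 0.685  -0.0496  0.0572] [ 0.7429 -0.0194  0.1306]
ptr 17 [ 0.748  -0.0116  0.1173] [ 0.7419 -0.0417  0.114 ] [ 7.513e-01 -5.000e-04  1.196e-01]
white 192 [ 0.6962 -0.0245  0.1183] [ 0.68   -0.0625  0.1124] [0.7375 0.0173 0.131 ]
```

View pics/scale1.png

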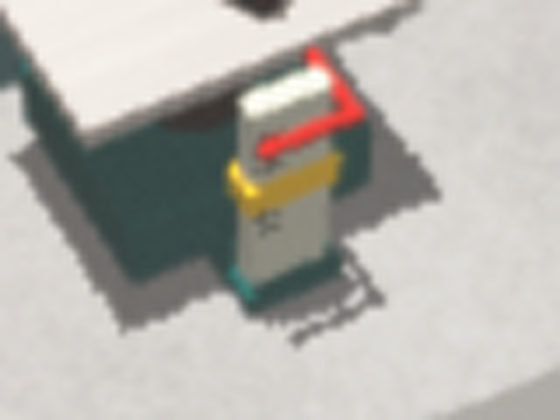

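Scale crop (7x):
- The pointer bar is at (300,135) and the yellow band at (290,185).
- The band is at about z=.081. With the relay on, the pointer is at .117, so about .123 empty. That means four nuts (~42 mm).

First move: go over the relay with the jaws closing along 28.5°.

```bash
cat >> h.py <<'E'
def to(x,y,z,yaw):
    """tool-frame shift and turn to put TCP at x,y,z pointing down, closing axis at yaw deg (mod 180)"""
    o=get_obs();Rt=R.from_quat(o["tool_rot"]);b=Rt.as_matrix()[:,1]
    cur=np.degrees(np.arctan2(b[1],b[0]));yaw=cur+(yaw-cur+90)%180-90
    if abs(yaw)>100: yaw-=180*np.sign(yaw)
    t=np.radians(yaw);T=R.from_matrix(np.array([[-np.sin(t),np.cos(t),0],[np.cos(t),np.sin(t),0],[0,0,-1]]))
    d=Rt.inv().apply(np.array([x,y,z])-o["eef_pos"]);rv=(Rt.inv()*T).as_rotvec()
    print("TO rot",rv.round(3),"d",d.round(4),"rows>=",int(np.ceil(max(np.linalg.norm(d)/.0625,np.linalg.norm(rv)/.188))),"cur",o["eef_pos"].round(4),round(cur,1),"w",round(o["grip_width"],4),"F",round(o["grasp_force"],1),"t",round(o["clock"],1))
if __name__=="__main__": to(*map(float,sys.argv[1:5]))
E
python3 -m jog '[[0,0,-0.1,0,0.045,0.036,0.06],[0,0,-0.2,0,0.09,0.072,0.06],[0,0,-0.3,0,0.135,0.108,0.06],[0,0,-0.4,-0.001,0.18,0.15,0.06],[0,0,-0.497,-0.002,0.219,0.182,0.06],[0,0,-0.497,-0.002,0.219,0.182,0.06]]'; python3 h.py .6598 -.002 .13 28.5
```

```text
clock: 1.62
eef_pos: [0.6574, -0.0021, 0.2267]
tool_rot: [0.512, 0.859, -0.004, -0.007]
ft_force: [-0.6, 0.6, -1.0]
grip_width: 0.0598
grasp_force: 0.0
TO rot [-0.014 -0.007 -0.001] d [-0.0018  0.0035  0.0966] rows>= 2 cur [ 0.6574 -0.0021  0.2267] 28.5 w 0.0598 F 0.0 t 1.6
```

```bash
python3 -m jog '[[-0.01,-0.005,0,-0.001,0.003,0.045,0.06],[-0.01,-0.005,0,-0.001,0.003,0.085,0.06],[-0.01,-0.005,0,-0.001,0.003,0.085,0.06]]'; python3 h.py .6598 -.002 .13 28.5
```

```text
clock: 2.0
eef_pos: [0.6581, -0.0014, 0.1481]
tool_rot: [0.512, 0.859, 0.001, 0.001]
ft_force: [0.1, 0.3, 0.1]
grip_width: 0.0602
grasp_force: 0.0
TO rot [ 0.002  0.001 -0.001] d [-0.0013  0.0012  0.0181] rows>= 1 cur [ 0.6581 -0.0014  0.1481] 28.4 w 0.0602 F 0.0 t 2.0
```

```bash
python3 -m jog '[[0,0,0,-0.001,0.001,0.018,0.06],[0,0,0,-0.001,0.001,0.018,0.06],[0,0,0,-0.001,0.001,0.018,0.02],[0,0,0,-0.001,0.001,0.018,0.02],[0,0,0,-0.001,0.001,0.018,0.02],[0,0,0,-0.001,0.001,0.018,0.02]]'; python3 h.py .6598 -.002 .22 28.5
```

```text
clock: 2.75
eef_pos: [0.6638, -0.0018, 0.134]
tool_rot: [0.511, 0.859, 0.003, 0.005]
ft_force: [0.9, -0.4, 0.1]
grip_width: 0.0202
grasp_force: 0.0
TO rot [ 0.01   0.005 -0.   ] d [ 0.0013 -0.0027 -0.086 ] rows>= 2 cur [ 0.6638 -0.0018  0.134 ] 28.5 w 0.0202 F 0.0 t 2.8
```

Run:
```python
from h import *
p,d,c=cam("side");save("pics/g1.png",cv2.resize(p[100:220,150:310],(800,600),interpolation=cv2.INTER_CUBIC))
W=world(d,c);m=near(W,(.66,0),.09,.11,.2)&(p[...,0]>150)&(p[...,1].astype(int)<130)&(p[...,2]<60);print(m.sum(),rect(W[m]),np.percentile(W[m],[5,50,95],axis=0).round(3))
```

```text
1 (array([ 0.74550372, -0.02694508]), np.float32(0.0), [np.float64(0.0), np.float64(0.0)]) [[ 0.746 -0.027  0.118]
 [ 0.746 -0.027  0.118]
 [ 0.746 -0.027  0.118]]
```

View pics/g1.png

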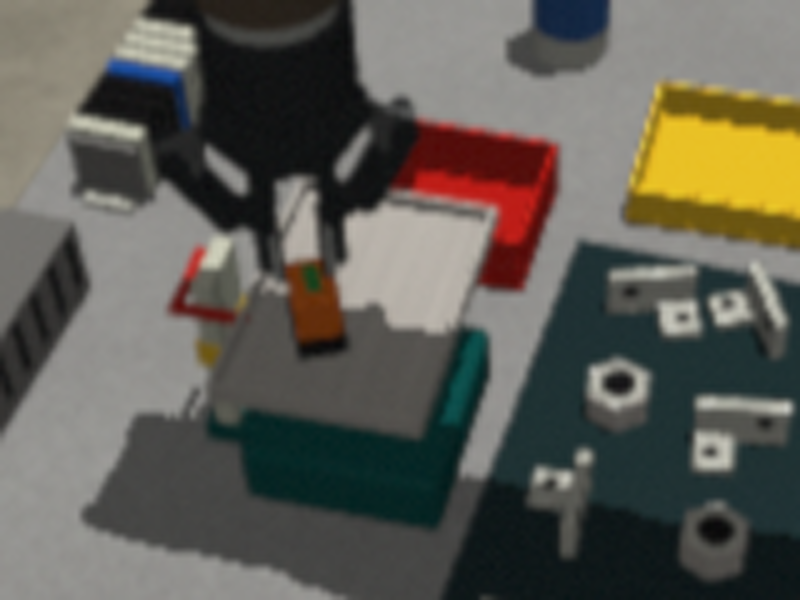

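Run:
```python
from h import *
p,d,c=cam("side");W=world(d,c);K=np.array(c["mtx"]);o=get_obs()
for q in(o["eef_pos"],(.66,-.002,.158)):
    X=np.array(c["R"])@q+np.array(c["t"]).ravel();u=K@X;print("proj",u[:2]/u[2])
P=p.astype(int);m=(P[...,0]>90)&(P[...,2]<60)&(P[...,1]<110)&near(W,(.66,0),.08,.12,.19)
print(m.sum(),np.percentile(W[m],[5,50,95],axis=0).round(3).tolist())
for v in range(145,176,3): print(v,[W[v,u].round(3).tolist() for u in(210,213,216)])
```

```text
proj [211.40462244 162.05280972]
proj [211.84835593 156.04130065]
94 [[0.643, -0.008, 0.138], [0.654, 0.01, 0.156], [0.672, 0.017, 0.159]]
145 [[0.698, -0.08, 0.117], [0.652, -0.002, 0.201], [0.643, 0.001, 0.206]]
148 [[0.694, -0.069, 0.116], [0.659, -0.013, 0.178], [0.644, 0.0, 0.194]]
151 [[0.69, -0.057, 0.117], [0.682, -0.06, 0.115], [0.644, 0.002, 0.185]]
154 [[0.667, -0.008, 0.158], [0.66, -0.011, 0.157], [0.646, 0.001, 0.173]]
157 [[0.663, 0.003, 0.158], [0.656, 0.001, 0.158], [0.648, -0.001, 0.159]]
160 [[0.659, 0.014, 0.159], [0.651, 0.012, 0.16], [0.645, 0.007, 0.156]]
163 [[0.659, 0.018, 0.151], [0.653, 0.012, 0.147], [0.645, 0.01, 0.148]]
166 [[0.66, 0.017, 0.139], [0.653, 0.013, 0.137], [0.646, 0.009, 0.135]]
169 [[0.661, 0.018, 0.128], [0.655, 0.013, 0.123], [0.646, 0.012, 0.126]]
172 [[0.662, 0.02, 0.117], [0.654, 0.017, 0.116], [0.646, 0.014, 0.116]]
175 [[0.658, 0.029, 0.116], [0.651, 0.026, 0.114], [0.642, 0.025, 0.116]]
```

Run:
```python
from h import *
p,d,c=cam("wrist");save("pics/g2.png",p);o=get_obs();print(o["eef_pos"],o["grip_width"],o["grasp_force"],o["ft_force"])
```

```text
[ 0.66363069 -0.00184344  0.13369304] 0.01989137252083523 0.0 [-0.17457911  0.54926834 -0.88560109]
```

View pics/g2.png

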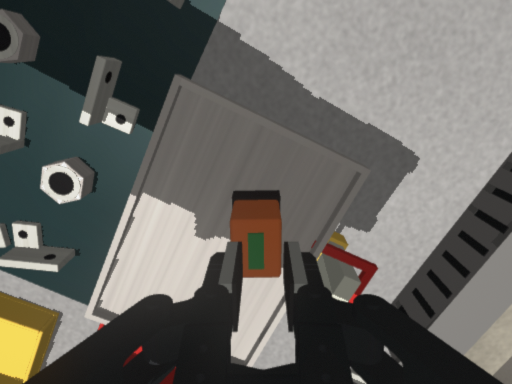

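Run:
```python
from h import *
p,d,c=cam("wrist");W=world(d,c);K=np.array(c["mtx"]);o=get_obs();T=R.from_quat(o["tool_rot"]).as_matrix()
for q in(o["eef_pos"],o["eef_pos"]-.019*T[:,2],o["eef_pos"]-.013*T[:,2]+.01*T[:,1]):
    X=np.array(c["R"])@q+np.array(c["t"]).ravel();u=K@X;print("proj",u[:2]/u[2],X)
P=p.astype(int);m=near(W,(.66,0),.06,.152,.165)&(P[...,0]>110)&(P[...,2]<70);print(m.sum(),rect(W[m]))
for v,u in((240,232),(240,236),(240,256),(260,256),(270,256),(274,256),(282,256),(245,238),(260,235),(260,290),(290,256)): print(v,u,W[v,u].round(4), ((W[v,u]-o["eef_pos"])@T).round(4))
```

```text
proj [262.2213642  230.07813316] [-1.87312824e-04  2.23823867e-02  1.91456758e-01]
proj [262.17658931 245.76257523] [-0.00019314  0.02848722  0.17346423]
proj [280.69386453 240.48179101] [0.0098087  0.02656602 0.1791451 ]
1779 (array([ 0.6602359 , -0.00277551]), np.float32(120.529434), [np.float64(24.8), np.float64(33.5)])
240 232 [ 0.6473 -0.0042  0.1569] [ 0.0056 -0.0152 -0.0234]
240 236 [ 0.6488 -0.0026  0.1582] [ 0.0063 -0.0131 -0.0247]
240 256 [0.6576 0.0023 0.1587] [ 0.0064 -0.0031 -0.0251]
260 256 [ 0.663  -0.0078  0.1585] [-0.005  -0.0032 -0.0248]
270 256 [ 0.6659 -0.0133  0.158 ] [-0.0112 -0.0032 -0.0243]
274 256 [ 0.667  -0.0153  0.1581] [-0.0136 -0.0032 -0.0244]
282 256 [ 0.6823 -0.0447  0.1167] [-0.0465 -0.0042  0.0172]
245 238 [0.6483 0.0024 0.1721] [ 0.0108 -0.011  -0.0386]
260 235 [0.6478 0.0025 0.1859] [ 0.0111 -0.0113 -0.0524]
260 290 [0.6679 0.0136 0.1864] [ 0.0113  0.0116 -0.0527]
290 256 [ 0.6856 -0.051   0.1156] [-0.0536 -0.0042  0.0183]
```

Run:
```python
from h import *
for n in("wrist","side","scene"):
    p,d,c=cam(n);W=world(d,c);o=get_obs();T=R.from_quat(o["tool_rot"]).as_matrix();P=p.astype(int)
    L=(W-o["eef_pos"])@T
    m=(abs(L[...,0])<.03)&(abs(L[...,1])<.045)&(L[...,2]<.005)&(L[...,2]>-.08)&(P.max(-1)-P.min(-1)<25)
    print(n,m.sum())
    for s in(-1,1):
        k=m&(np.sign(L[...,1])==s)
        if k.sum(): 
            q=L[k];i=np.argsort(-q[:,2])[:60:6];print(s,q[i].round(3).tolist())
```

```text
wrist 5399
-1 [[0.019, -0.01, 0.005], [0.019, -0.009, 0.005], [0.019, -0.012, 0.005], [-0.009, -0.01, -0.034], [-0.01, -0.01, -0.035], [0.011, -0.016, -0.036], [0.009, -0.01, -0.036], [0.008, -0.01, -0.036], [0.011, -0.012, -0.037], [0.011, -0.015, -0.037]]
1 [[0.019, 0.006, 0.005], [0.017, 0.002, 0.005], [-0.002, 0.01, -0.032], [-0.006, 0.01, -0.033], [-0.006, 0.01, -0.034], [-0.006, 0.01, -0.035], [0.011, 0.011, -0.035], [0.011, 0.015, -0.036], [0.011, 0.012, -0.036], [0.011, 0.016, -0.036]]
side 139
-1 [[0.018, -0.001, 0.005], [0.013, -0.014, -0.041], [0.006, -0.018, -0.045], [0.01, -0.01, -0.051], [0.011, -0.01, -0.055], [0.005, -0.019, -0.059], [0.007, -0.016, -0.061], [0.003, -0.009, -0.066], [0.0, -0.01, -0.07], [0.014, -0.014, -0.075]]
1 [[0.009, 0.011, 0.004], [0.011, 0.015, -0.038], [0.01, 0.012, -0.043], [0.008, 0.022, -0.047], [0.005, 0.019, -0.051], [0.009, 0.011, -0.054], [0.007, 0.021, -0.058], [0.01, 0.013, -0.062], [0.011, 0.015, -0.067], [0.006, 0.027, -0.072]]
scene 133
-1 [[-0.009, -0.014, -0.034], [-0.008, -0.011, -0.04], [-0.004, -0.01, -0.042], [-0.011, -0.009, -0.048], [-0.01, -0.01, -0.051], [-0.01, -0.01, -0.054], [0.004, -0.008, -0.058], [0.002, -0.011, -0.061], [0.005, -0.009, -0.064], [0.006, -0.01, -0.067]]
1 [[-0.006, 0.017, -0.037], [-0.014, 0.019, -0.044], [-0.007, 0.021, -0.049], [-0.007, 0.025, -0.051], [-0.01, 0.012, -0.054], [-0.005, 0.02, -0.059], [-0.007, 0.025, -0.063], [-0.009, 0.012, -0.07], [-0.01, 0.034, -0.075], [-0.012, 0.017, -0.08]]
```

Run:
```python
from h import *
for n,e in(("side0",[.4993,0,.1978]),("scene0",[.4993,0,.1978]),("side1",[.4406,0,.422]),("scene1",[.4406,0,.422]),("wrist1",[.4406,0,.422])):
    W=np.load(n+".npz")["W"];L=W-e
    m=(abs(L[...,1])<.03)&(abs(L[...,0])<.065)&(L[...,2]>-.03)&(L[...,2]<.1)
    for s in(-1,1):
        q=L[m&(np.sign(L[...,0])==s)];i=np.argsort(q[:,2])[:40:5];print(n,s,q[i].round(3).tolist())
```

```text
side0 -1 [[-0.048, 0.01, 0.047], [-0.052, 0.008, 0.053], [-0.049, 0.006, 0.057], [-0.052, 0.007, 0.058], [-0.049, 0.007, 0.061], [-0.054, 0.008, 0.063], [-0.049, 0.008, 0.065], [-0.055, 0.005, 0.067]]
side0 1 [[0.044, 0.001, 0.045], [0.043, -0.006, 0.052], [0.048, 0.012, 0.053], [0.044, 0.011, 0.057], [0.043, 0.002, 0.059], [0.052, 0.007, 0.061], [0.048, 0.011, 0.062], [0.043, 0.012, 0.064]]
scene0 -1 [[-0.045, 0.001, 0.043], [-0.044, -0.003, 0.05], [-0.044, 0.011, 0.053], [-0.045, 0.001, 0.056], [-0.045, 0.005, 0.059], [-0.044, -0.01, 0.06], [-0.041, -0.004, 0.064], [-0.041, 0.007, 0.068]]
scene0 1 [[0.05, 0.007, 0.046], [0.053, 0.002, 0.051], [0.052, -0.011, 0.055], [0.049, -0.01, 0.056], [0.049, -0.01, 0.06], [0.049, -0.006, 0.062], [0.044, -0.01, 0.064], [0.044, -0.01, 0.068]]
side1 -1 [[-0.042, 0.01, 0.044], [-0.042, 0.01, 0.047], [-0.046, 0.011, 0.05], [-0.051, 0.008, 0.051], [-0.045, 0.012, 0.053], [-0.043, 0.012, 0.055], [-0.043, 0.012, 0.056], [-0.044, 0.009, 0.057]]
side1 1 [[0.043, 0.004, 0.043], [0.044, 0.009, 0.046], [0.043, -0.002, 0.048], [0.054, 0.008, 0.05], [0.046, 
[... 188 characters left out ...]
8], [-0.042, -0.008, 0.05], [-0.043, -0.004, 0.052], [-0.043, -0.001, 0.055], [-0.041, 0.008, 0.057]]
scene1 1 [[0.049, -0.003, 0.041], [0.049, 0.0, 0.043], [0.045, -0.01, 0.047], [0.052, -0.01, 0.05], [0.058, 0.006, 0.052], [0.052, 0.002, 0.054], [0.05, -0.009, 0.055], [0.058, -0.006, 0.058]]
wrist1 -1 [[-0.043, 0.004, 0.044], [-0.043, -0.001, 0.044], [-0.043, -0.003, 0.045], [-0.043, 0.004, 0.045], [-0.043, -0.006, 0.045], [-0.043, 0.005, 0.045], [-0.043, 0.002, 0.046], [-0.043, -0.004, 0.046]]
wrist1 1 [[0.043, -0.002, 0.044], [0.043, -0.004, 0.045], [0.042, 0.004, 0.045], [0.042, -0.005, 0.045], [0.042, -0.008, 0.046], [0.042, -0.002, 0.046], [0.042, 0.007, 0.046], [0.042, 0.002, 0.046]]
```

All three cameras agree, both open and closed, that the real fingertips end about 31 mm short of the reported TCP along the tool axis. So the jaws closed above the relay without touching it. From here on I'll use eef_z = tip_z − 0.031 (shut), or −0.044 (fully open).

```bash
python3 -m jog '[[0,0,0,0,0,0,0.06],[0,0,0,0,0,0,0.06],[0.01,0.005,0,0.0005,-0.003,0.02,0.06],[0.01,0.005,0,0.0005,-0.003,0.04,0.06],[0.01,0.005,0,0.0005,-0.003,0.04,0.06],[0.01,0.005,0,0.0005,-0.003,0.04,0.02],[0.01,0.005,0,0.0005,-0.003,0.04,0.02],[0.01,0.005,0,0.0005,-0.003,0.04,0.02],[0.01,0.005,0,0.0005,-0.003,0.04,0.02]]'; python3 h.py .6598 -.002 .2 28.5
```

```text
clock: 4.22
eef_pos: [0.6618, -0.0028, 0.0944]
tool_rot: [0.511, 0.859, 0.0, 0.001]
ft_force: [-0.7, 0.8, -1.1]
grip_width: 0.0255
grasp_force: 61.9
TO rot [ 0.001  0.001 -0.   ] d [ 0.0016 -0.0012 -0.1056] rows>= 2 cur [ 0.6618 -0.0028  0.0944] 28.5 w 0.0255 F 61.9 t 4.2
```

```bash
python3 -m jog '[[0,0,0,0,0,-0.05,0.02],[0,0,0,0,0,-0.1,0.02],[0,0,0.1,-0.04,-0.025,-0.11,0.02],[0,0,0.2,-0.08,-0.05,-0.11,0.02],[0,0,0.3,-0.12,-0.075,-0.11,0.02],[0,0,0.4,-0.16,-0.1,-0.11,0.02],[0,0,0.46,-0.182,-0.119,-0.11,0.02],[0,0,0.46,-0.182,-0.119,-0.11,0.02],[0,0,0.46,-0.182,-0.119,-0.11,0.02]]'; python3 h.py .644 -.2195 .007 2
```

```text
clock: 5.35
eef_pos: [0.6434, -0.2191, 0.2036]
tool_rot: [0.694, 0.72, 0.0, -0.0]
ft_force: [0.2, 1.2, -0.3]
grip_width: 0.0255
grasp_force: 61.8
TO rot [-0.    -0.001  0.003] d [-0.0006  0.0006  0.1966] rows>= 4 cur [ 0.6434 -0.2191  0.2036] 2.1 w 0.0255 F 61.8 t 5.3
```

```bash
python3 -m jog '[[0,0,0,0,0,0.05,0.02],[0,0,0,0,0,0.1,0.02],[0,0,0,0,0,0.15,0.02],[0,0,0,0,0,0.19,0.02],[0,0,0,0,0,0.197,0.02],[0,0,0,0,0,0.197,0.02],[0,0,0,0,0,0.197,0.045],[0,0,0,0,0,0.197,0.045],[0,0,0,0,0,0.15,0.045],[0,0,0,0,0,0.09,0.05]]'
python3 - <<'E'
from h import *
o=get_obs();print(o["eef_pos"],o["ft_force"])
p,d,c=cam("scene");W=world(d,c);P=p.astype(int)
m=near(W,(.644,-.22),.06,.005,.1)&(P[...,0]>150)&(P[...,1]>70)&(P[...,2]<80);print("relay",m.sum(),np.nanmedian(W[m],0) if m.any() else 0)
m=near(W,(.65,-.03),.1,.1,.135)&(P.max(-1)-P.min(-1)<30);print("pan z",np.nanmedian(W[m],0))
E
python3 h.py .4281 0 .10 4
```

```text
clock: 6.6
eef_pos: [0.6425, -0.2193, 0.1142]
tool_rot: [0.694, 0.72, -0.001, -0.001]
ft_force: [1.8, 0.2, -0.0]
grip_width: 0.05
grasp_force: 0.0
[ 0.64246073 -0.2193288   0.11417601] [ 1.8247281   0.22327727 -0.00605489]
relay 28 [ 0.6458107  -0.23233544  0.04435767]
pan z [ 0.65126462 -0.03216623  0.12361913]
TO rot [ 0.014  0.006 -0.033] d [ 0.2293 -0.2118  0.022 ] rows>= 6 cur [ 0.6478 -0.2212  0.1262] 2.1 w 0.0503 F 0.0 t 6.7
```

The relay is in the bin and the pan is back at its top. Now nut n4.

```bash
python3 -m jog '[[0,0,-0.033,0.04,-0.036,0,0.06],[0,0,-0.033,0.08,-0.072,0,0.06],[0,0,-0.033,0.12,-0.108,0,0.06],[0,0,-0.033,0.16,-0.144,0.01,0.06],[0,0,-0.033,0.2,-0.18,0.02,0.06],[0,0,-0.033,0.2285,-0.212,0.022,0.06],[0,0,-0.033,0.2285,-0.212,0.022,0.06]]'; python3 h.py .4284 .0006 -.028 4
```

```text
clock: 7.52
eef_pos: [0.4209, 0.0022, 0.0924]
tool_rot: [0.681, 0.732, 0.0, -0.0]
ft_force: [0.7, 0.3, 0.7]
grip_width: 0.0601
grasp_force: 0.0
TO rot [ 0.    -0.     0.003] d [-0.0022  0.0073  0.1204] rows>= 2 cur [0.4209 0.0022 0.0924] 4.2 w 0.0601 F 0.0 t 7.5
```

```bash
python3 -m jog '[[0,0,0,-0.002,0.007,0.05,0.06],[0,0,0,-0.002,0.007,0.1,0.06],[0,0,0,-0.002,0.007,0.12,0.06],[0,0,0,-0.002,0.007,0.12,0.06],[0,0,0,-0.002,0.007,0.12,0.03],[0,0,0,-0.002,0.007,0.12,0.03],[0,0,0,-0.002,0.007,0.12,0.03],[0,0,0,-0.002,0.007,0.12,0.03]]'; python3 h.py .4284 .0006 .18 4
```

```text
clock: 8.52
eef_pos: [0.4322, -0.0008, -0.0266]
tool_rot: [0.682, 0.731, 0.001, 0.002]
ft_force: [-1.1, -0.8, 6.4]
grip_width: 0.0344
grasp_force: 60.7
TO rot [0.004 0.001 0.   ] d [ 0.0015 -0.0029 -0.2067] rows>= 4 cur [ 0.4322 -0.0008 -0.0266] 4.0 w 0.0344 F 60.7 t 8.5
```

```bash
python3 -m jog '[[0,0,0,0,0,-0.05,0.03],[0,0,0,0,0,-0.1,0.03],[0,0,0,0,0,-0.15,0.03],[0,0,0.026,-0.02,0.04,-0.19,0.03],[0,0,0.026,-0.045,0.08,-0.2,0.03],[0,0,0.026,-0.07,0.125,-0.2,0.03],[0,0,0.026,-0.098,0.17,-0.2,0.03],[0,0,0.026,-0.098,0.1775,-0.2,0.03],[0,0,0.026,-0.098,0.1775,-0.2,0.03]]'; python3 h.py .616 -.086 .100 2.5
```

```text
clock: 9.65
eef_pos: [0.6138, -0.0857, 0.1711]
tool_rot: [0.691, 0.722, -0.0, -0.001]
ft_force: [-0.7, -0.4, -1.0]
grip_width: 0.0345
grasp_force: 60.7
TO rot [-0.001 -0.001  0.   ] d [-0.0005  0.0023  0.0711] rows>= 2 cur [ 0.6138 -0.0857  0.1711] 2.5 w 0.0345 F 60.7 t 9.7
```

```bash
python3 -m jog '[[0,0,0,0,0.002,0.04,0.03],[0,0,0,0,0.002,0.07,0.03],[0,0,0,0,0.002,0.071,0.03],[0,0,0,0,0.002,0.071,0.03],[0,0,0,0,0.002,0.071,0.044],[0,0,0,0,0.002,0.071,0.048],[0,0,0,0,0.002,0.03,0.048],[0,0,0,0,0.002,-0.03,0.05],[0,0,0,0,0.002,-0.03,0.05],[0,0,0,0,0.002,-0.03,0.05]]'
cat > pan.py <<'E'
from h import *
p,d,c=cam("scene");W=world(d,c);P=p.astype(int);r,g,b=P[...,0],P[...,1],P[...,2]
m=near(W,(.647,-.031),.08,.06,.13)&(P.max(-1)-P.min(-1)<30)&(W[...,0]<.70)
z=W[m][:,2];h,e=np.histogram(z,np.arange(.06,.14,.002));print("pan floor mode",e[h.argmax()],np.median(z[abs(z-e[h.argmax()])<.003]))
ok=near(W,(.745,-.02),.03,.03,.2)
for n,k in(("band",(r>130)&(g>100)&(b<90)),("ptr",(r>130)&(g<80)&(b<80))):
    Q=W[k&ok]
    if len(Q):print(n,len(Q),np.nanmedian(Q,0).round(4),np.nanpercentile(Q[:,2],[5,95]).round(4))
E
python3 pan.py; python3 h.py .4333 .088 -.028 30
```

```text
clock: 10.9
eef_pos: [0.6165, -0.0859, 0.2025]
tool_rot: [0.691, 0.722, 0.001, 0.001]
ft_force: [0.4, 0.1, -0.1]
grip_width: 0.05
grasp_force: 0.0
pan floor mode 0.11200000000000004 0.11239831934304449
band 53 [ 0.7408 -0.0284  0.076 ] [0.0673 0.084 ]
ptr 35 [ 0.7478 -0.0124  0.1128] [0.1099 0.116 ]
TO rot [-0.001 -0.    -0.48 ] d [ 0.1816 -0.1744  0.2294] rows>= 6 cur [ 0.6157 -0.0857  0.2012] 2.5 w 0.0498 F 0.0 t 10.9
```

```bash
python3 -m jog '[[0,0,-0.1,0.035,-0.034,0.01,0.06],[0,0,-0.2,0.07,-0.068,0.02,0.06],[0,0,-0.3,0.105,-0.102,0.05,0.06],[0,0,-0.4,0.14,-0.136,0.09,0.06],[0,0,-0.48,0.17,-0.165,0.12,0.06],[0,0,-0.48,0.1816,-0.1744,0.14,0.06],[0,0,-0.48,0.1816,-0.1744,0.14,0.06],[0,0,-0.48,0.1816,-0.1744,0.14,0.06]]';  python3 h.py .4333 .088 -.028 30
```

```text
clock: 11.95
eef_pos: [0.4346, 0.0877, 0.0619]
tool_rot: [0.5, 0.866, 0.0, 0.0]
ft_force: [0.3, -0.6, 0.2]
grip_width: 0.0599
grasp_force: 0.0
TO rot [0. 0. 0.] d [ 0.001  -0.001   0.0899] rows>= 2 cur [0.4346 0.0877 0.0619] 30.0 w 0.0599 F 0.0 t 11.9
```

```bash
python3 -m jog '[[0,0,0,0,0,0.05,0.06],[0,0,0,0,0,0.09,0.06],[0,0,0,0,0,0.09,0.06],[0,0,0,0,0,0.09,0.03],[0,0,0,0,0,0.09,0.03],[0,0,0,0,0,0.09,0.03],[0,0,0,0,0,0.04,0.03],[0,0,0,0,0,-0.02,0.03],[0,0,0,0,0,-0.08,0.03],[0,0,0,0,0,-0.13,0.03]]';  python3 h.py .6160 -.031 .18 2.5
```

```text
clock: 13.2
eef_pos: [0.4344, 0.0881, 0.1951]
tool_rot: [0.5, 0.866, 0.001, 0.001]
ft_force: [1.2, 0.4, -1.2]
grip_width: 0.0347
grasp_force: 60.6
TO rot [0.004 0.    0.48 ] d [-0.194   0.0976  0.0157] rows>= 4 cur [0.4344 0.0881 0.1951] 30.0 w 0.0347 F 60.6 t 13.2
```

```bash
python3 -m jog '[[0,0,0.1,-0.045,0.022,0,0.03],[0,0,0.2,-0.09,0.045,0,0.03],[0,0,0.3,-0.135,0.068,0,0.03],[0,0,0.4,-0.18,0.09,0,0.03],[0,0,0.48,-0.194,0.0976,0.01,0.03],[0,0,0.48,-0.194,0.0976,0.01,0.03],[0,0,0.48,-0.194,0.0976,0.01,0.03]]';  python3 h.py .6160 -.031 .09 2.5
```

```text
clock: 14.08
eef_pos: [0.6147, -0.0307, 0.1822]
tool_rot: [0.691, 0.723, -0.0, -0.0]
ft_force: [0.2, -0.0, -1.8]
grip_width: 0.0345
grasp_force: 60.6
TO rot [-0.    -0.     0.002] d [-0.0004  0.0013  0.0922] rows>= 2 cur [ 0.6147 -0.0307  0.1822] 2.6 w 0.0345 F 60.6 t 14.1
```

```bash
python3 -m jog '[[0,0,0,0,0.001,0.05,0.03],[0,0,0,0,0.001,0.09,0.03],[0,0,0,0,0.001,0.092,0.03],[0,0,0,0,0.001,0.092,0.03],[0,0,0,0,0.001,0.092,0.044],[0,0,0,0,0.001,0.092,0.048],[0,0,0,0,0.001,0.05,0.048],[0,0,0,0,0.001,-0.01,0.05],[0,0,0,0,0.001,-0.01,0.05],[0,0,0,0,0.001,-0.01,0.05]]'; python3 pan.py; python3 h.py .5086 -.092 .05 12.5
```

```text
clock: 15.32
eef_pos: [0.6167, -0.0312, 0.1925]
tool_rot: [0.691, 0.722, 0.001, 0.001]
ft_force: [-0.1, 0.4, -0.0]
grip_width: 0.0499
grasp_force: 0.0
pan floor mode 0.10000000000000003 0.10132850366131996
band 53 [ 0.7406 -0.03    0.0763] [0.068  0.0825]
ptr 30 [ 0.7479 -0.012   0.1035] [0.1003 0.1055]
TO rot [-0.001 -0.    -0.174] d [-0.0561 -0.1098  0.1413] rows>= 4 cur [ 0.616  -0.0312  0.1912] 2.5 w 0.0503 F 0.0 t 15.4
```

```bash
python3 -m jog '[[0,0,0.17,-0.01,-0.03,0,0.055],[0,0,0.34,-0.02,-0.06,0,0.055],[0,0,0.51,-0.04,-0.09,0.03,0.055],[0,0,0.68,-0.05,-0.108,0.08,0.055],[0,0,0.873,-0.0561,-0.1085,0.13,0.055],[0,0,0.873,-0.0561,-0.1085,0.13,0.055],[0,0,0.873,-0.0561,-0.1085,0.13,0.055]]';  python3 h.py .5086 -.092 -.028 -47.5
```

```text
clock: 16.25
eef_pos: [0.5112, -0.0919, 0.0624]
tool_rot: [0.932, 0.364, 0.0, 0.0]
ft_force: [-0.1, -0.3, 1.4]
grip_width: 0.0551
grasp_force: 0.0
TO rot [ 0.    -0.     0.003] d [-0.002  -0.0017  0.0904] rows>= 2 cur [ 0.5112 -0.0919  0.0624] -47.3 w 0.0551 F 0.0 t 16.2
```

```bash
python3 -m jog '[[0,0,0,-0.002,-0.0015,0.05,0.055],[0,0,0,-0.002,-0.0015,0.09,0.055],[0,0,0,-0.002,-0.0015,0.09,0.055],[0,0,0,-0.002,-0.0015,0.09,0.03],[0,0,0,-0.002,-0.0015,0.09,0.03],[0,0,0,-0.002,-0.0015,0.09,0.03],[0,0,0,-0.002,-0.0015,0.04,0.03],[0,0,0,-0.002,-0.0015,-0.02,0.03],[0,0,0,-0.002,-0.0015,-0.08,0.03],[0,0,0,-0.002,-0.0015,-0.12,0.03]]';  python3 h.py .6160 .024 .18 2.5
```

```text
clock: 17.5
eef_pos: [0.5093, -0.0925, 0.1863]
tool_rot: [0.932, 0.363, 0.002, 0.002]
ft_force: [0.1, 0.6, -1.5]
grip_width: 0.0344
grasp_force: 60.5
TO rot [ 0.006 -0.001 -0.872] d [ 0.1573 -0.0138  0.0068] rows>= 5 cur [ 0.5093 -0.0925  0.1863] -47.5 w 0.0344 F 60.5 t 17.5
```

```bash
python3 -m jog '[[0,0,-0.17,0.03,-0.003,0,0.03],[0,0,-0.34,0.065,-0.006,0,0.03],[0,0,-0.51,0.1,-0.009,0,0.03],[0,0,-0.68,0.13,-0.012,0,0.03],[0,0,-0.85,0.155,-0.0138,0,0.03],[0,0,-0.872,0.1573,-0.0138,0,0.03],[0,0,-0.872,0.1573,-0.0138,0,0.03],[0,0,-0.872,0.1573,-0.0138,0,0.03]]';  python3 h.py .6160 .024 .08 2.5
```

```text
clock: 18.5
eef_pos: [0.6142, 0.0234, 0.1821]
tool_rot: [0.692, 0.721, -0.0, 0.0]
ft_force: [-0.8, -0.0, -0.5]
grip_width: 0.0342
grasp_force: 60.4
TO rot [-0.     0.    -0.003] d [0.0005 0.0019 0.1021] rows>= 2 cur [0.6142 0.0234 0.1821] 2.3 w 0.0342 F 60.4 t 18.5
```

```bash
python3 -m jog '[[0,0,0,0,0.0015,0.05,0.03],[0,0,0,0,0.0015,0.1,0.03],[0,0,0,0,0.0015,0.102,0.03],[0,0,0,0,0.0015,0.102,0.03],[0,0,0,0,0.0015,0.102,0.044],[0,0,0,0,0.0015,0.102,0.048],[0,0,0,0,0.0015,0.05,0.048],[0,0,0,0,0.0015,-0.01,0.05],[0,0,0,0,0.0015,-0.01,0.05],[0,0,0,0,0.0015,-0.01,0.05]]'; python3 pan.py; python3 h.py .430 .181 .05 2.5
```

```text
clock: 19.75
eef_pos: [0.6166, 0.0244, 0.1926]
tool_rot: [0.692, 0.722, 0.001, 0.001]
ft_force: [0.5, -0.4, -0.2]
grip_width: 0.0496
grasp_force: 0.0
pan floor mode 0.09000000000000002 0.09061590022079304
band 29 [ 0.7415 -0.0342  0.0717] [0.0654 0.0864]
ptr 30 [ 0.7471 -0.0095  0.092 ] [0.0892 0.0942]
TO rot [-0.001 -0.    -0.001] d [ 0.1645 -0.1786  0.1414] rows>= 5 cur [0.6157 0.0243 0.1912] 2.5 w 0.0501 F 0.0 t 19.8
```

```bash
python3 -m jog '[[0,0,-0.15,0.03,-0.03,0,0.06],[0,0,-0.3,0.07,-0.055,0,0.06],[0,0,-0.45,0.11,-0.08,0.03,0.06],[0,0,-0.6,0.15,-0.094,0.08,0.06],[0,0,-0.637,0.164,-0.095,0.13,0.06],[0,0,-0.637,0.164,-0.095,0.13,0.06],[0,0,-0.637,0.164,-0.095,0.13,0.06]]';  python3 h.py .5126 .184 -.028 39
```

```text
clock: 20.68
eef_pos: [0.5147, 0.1837, 0.0622]
tool_rot: [0.431, 0.902, -0.0, 0.0]
ft_force: [0.5, -0.7, 1.0]
grip_width: 0.0601
grasp_force: 0.0
TO rot [-0.     0.    -0.001] d [ 0.0016 -0.0014  0.0902] rows>= 2 cur [0.5147 0.1837 0.0622] 38.9 w 0.0601 F 0.0 t 20.7
```

```bash
python3 -m jog '[[0,0,0,0.0015,-0.001,0.05,0.06],[0,0,0,0.0015,-0.001,0.09,0.06],[0,0,0,0.0015,-0.001,0.09,0.06],[0,0,0,0.0015,-0.001,0.09,0.03],[0,0,0,0.0015,-0.001,0.09,0.03],[0,0,0,0.0015,-0.001,0.09,0.03],[0,0,0,0.0015,-0.001,0.04,0.03],[0,0,0,0.0015,-0.001,-0.02,0.03],[0,0,0,0.0015,-0.001,-0.08,0.03],[0,0,0,0.0015,-0.001,-0.12,0.03]]';  python3 h.py .678 -.004 .18 2.5
```

```text
clock: 21.92
eef_pos: [0.5139, 0.1851, 0.1867]
tool_rot: [0.431, 0.902, 0.002, 0.002]
ft_force: [-0.1, 1.0, -1.2]
grip_width: 0.0345
grasp_force: 60.8
TO rot [0.007 0.    0.636] d [-0.2502  0.0086  0.0072] rows>= 5 cur [0.5139 0.1851 0.1867] 39.0 w 0.0345 F 60.8 t 21.9
```

```bash
python3 -m jog '[[0,0,0.15,-0.05,0.002,0,0.03],[0,0,0.3,-0.1,0.004,0,0.03],[0,0,0.45,-0.15,0.006,0,0.03],[0,0,0.6,-0.2,0.007,0,0.03],[0,0,0.637,-0.245,0.007,0,0.03],[0,0,0.637,-0.249,0.007,0,0.03],[0,0,0.637,-0.249,0.007,0,0.03],[0,0,0.637,-0.249,0.007,0,0.03]]';  python3 h.py .676 -.0035 .069 2.5
```

```text
clock: 22.92
eef_pos: [0.674, -0.0033, 0.1824]
tool_rot: [0.691, 0.723, 0.0, -0.0]
ft_force: [-0.7, -0.1, -1.7]
grip_width: 0.0344
grasp_force: 60.7
TO rot [ 0.    -0.     0.001] d [-0.0003  0.002   0.1134] rows>= 2 cur [ 0.674  -0.0033  0.1824] 2.6 w 0.0344 F 60.7 t 22.9
```

```bash
python3 -m jog '[[0,0,0,0,0.001,0.05,0.03],[0,0,0,0,0.001,0.1,0.03],[0,0,0,0,0.001,0.113,0.03],[0,0,0,0,0.001,0.113,0.03],[0,0,0,0,0.001,0.113,0.042],[0,0,0,0,0.001,0.113,0.045],[0,0,0,0,0.001,0.07,0.045],[0,0,0,0,0.001,0.01,0.05],[0,0,0,-0.05,-0.03,-0.01,0.05],[0,0,0,-0.1,-0.06,-0.01,0.05]]'; python3 pan.py; python3 -c "
from h import *
p,d,c=cam('scene');save('pics/scale2.png',cv2.resize(p[215:275,235:315],None,fx=7,fy=7,interpolation=cv2.INTER_CUBIC))"
```

```text
clock: 24.18
eef_pos: [0.621, -0.1081, 0.1966]
tool_rot: [0.691, 0.723, 0.002, 0.004]
ft_force: [-0.7, -0.3, -0.4]
grip_width: 0.0498
grasp_force: 0.0
pan floor mode 0.08000000000000002 0.08069638436739252
band 26 [ 0.7408 -0.0372  0.0807] [0.0708 0.0846]
ptr 31 [ 0.7475 -0.0183  0.0819] [0.0794 0.0837]
```

View pics/scale2.png

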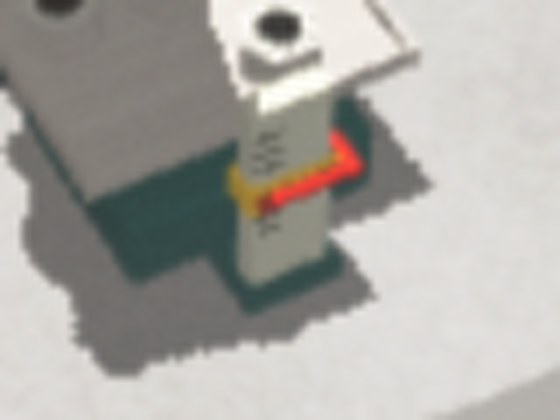

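The pointer (310,180) now lies across the yellow band (245,190). To be sure, I'll intersect pixel rays with the band's front face and with the pointer.

Run:
```python
from h import *
a=np.load("scene1.npz");p2,d2,c=cam("scene");K=np.array(c["mtx"]);Rm=np.array(c["R"]);C=-Rm.T@np.array(c["t"]).ravel()
def onx(u,v,x):
    r=Rm.T@np.linalg.inv(K)@[u,v,1];return (C+r*(x-C[0])/r[0]).round(4)
for u in(275,277,279,281):
    b=a["p"][230:250,u].astype(int);print(u,[(230+i,*b[i].tolist()) for i in range(6,18)])
for u in(274,276,278,280,282):
    b=p2[233:250,u].astype(int);print(u,[(233+i,*b[i].tolist()) for i in range(3,15)])
for u,v in((276,239),(276,242),(276,245)): print(v,onx(u,v,.742),onx(u,v,.750))
W=world(d2,c);print([W[v,278].round(4).tolist() for v in range(234,250)])
```

```text
275 [(236, 164, 84, 76), (237, 136, 124, 113), (238, 125, 122, 110), (239, 145, 136, 112), (240, 163, 135, 70), (241, 165, 133, 54), (242, 165, 134, 56), (243, 161, 134, 66), (244, 150, 136, 96), (245, 137, 134, 120), (246, 138, 137, 125), (247, 135, 134, 123)]
277 [(236, 145, 104, 96), (237, 142, 138, 124), (238, 145, 140, 118), (239, 157, 137, 86), (240, 165, 134, 58), (241, 165, 133, 55), (242, 162, 133, 65), (243, 152, 137, 97), (244, 143, 140, 124), (245, 141, 140, 129), (246, 140, 139, 128), (247, 141, 139, 127)]
279 [(236, 141, 136, 123), (237, 145, 139, 120), (238, 156, 136, 87), (239, 165, 135, 59), (240, 164, 133, 55), (241, 162, 134, 64), (242, 154, 138, 97), (243, 142, 139, 125), (244, 140, 139, 127), (245, 141, 140, 127), (246, 141, 139, 127), (247, 141, 139, 128)]
281 [(236, 142, 137, 119), (237, 155, 136, 91), (238, 165, 135, 60), (239, 165, 134, 55), (240, 162, 134, 63), (241, 149, 134, 89), (242, 138, 135, 120), (243, 136, 135, 124), (244, 133, 131, 122), (245, 133, 131, 121), (246, 134, 132, 123), (247, 133, 132, 123)]
274 [(236, 111, 111, 101), (237, 130, 130, 118)
[... 1146 characters left out ...]
, 100, 107, 101), (244, 116, 116, 113), (245, 118, 116, 113), (246, 120, 118, 114), (247, 145, 143, 139)]
239 [ 0.742  -0.0283  0.0874] [ 0.75   -0.0326  0.0983]
242 [ 0.742  -0.0281  0.0728] [ 0.75   -0.0323  0.0839]
245 [ 0.742  -0.0278  0.0581] [ 0.75   -0.0321  0.0693]
[[0.7402, -0.021, 0.1052], [0.7376, -0.0194, 0.0969], [0.7381, -0.0196, 0.0928], [0.7388, -0.0198, 0.0889], [0.7363, -0.0184, 0.0807], [0.7379, -0.0191, 0.078], [0.7414, -0.021, 0.0781], [0.7475, -0.0241, 0.0816], [0.7487, -0.0247, 0.0784], [0.7367, -0.0181, 0.0568], [0.7382, -0.0187, 0.0539], [0.7397, -0.0194, 0.0509], [0.7387, -0.0188, 0.0445], [0.736, -0.0172, 0.0357], [0.7361, -0.0171, 0.0306], [0.7392, -0.0187, 0.03]]
```

The band centre is about .0755 and the pointer about .081, so the pointer is ~5 mm above centre and inside the band. A fifth nut would be no better, so I stop at four nuts. Next I re-measure the brackets, since one may have been knocked.

```bash
python3 -m jog '[[0,0,0,0.015,-0.025,-0.035,0.05],[0,0,0,0.03,-0.05,-0.07,0.05],[0,0,0.043,0.05,-0.08,-0.11,0.05],[0,0,0.043,0.07,-0.11,-0.15,0.05],[0,0,0.043,0.095,-0.145,-0.19,0.05],[0,0,0.043,0.116,-0.175,-0.225,0.05],[0,0,0.043,0.116,-0.175,-0.225,0.05],[0,0,0.043,0.116,-0.175,-0.225,0.05]]'
cat > bk.py <<'E'
from h import *
for n in sys.argv[1:]:
    p,d,c=cam(n);W=world(d,c);P=p.astype(int)
    m=((P.max(-1)-P.min(-1)<60)&(W[...,0]>.33)&(W[...,0]<.585)&(abs(W[...,1])<.25)&(W[...,2]>.024)&(W[...,2]<.042))
    k,l,st,ce=cv2.connectedComponentsWithStats(m.astype(np.uint8))
    for i in range(1,k):
        if st[i,4]<40: continue
        C,a,s=rect(W[l==i]);F=W[near(W,C,.034,.005,.013)];f=np.nanmedian(F,0)[:2] if len(F)>5 else np.zeros(2)
        t=np.radians(a);e=np.array([np.cos(t),np.sin(t)]);q=f-C;e=e*np.sign(q@e)
        print(n,C.round(4),"ang",round(float(a),1),s,"foot",f.round(3),"LEFT" if e[0]*q[1]-e[1]*q[0]>0 else "RIGHT",st[i,4])
E
python3 bk.py wrist side; python3 h.py .5122 .0930 .05 85.6
```

```text
clock: 25.32
eef_pos: [0.4397, 0.0018, 0.4167]
tool_rot: [0.707, 0.708, 0.0, 0.0]
ft_force: [-0.2, 0.5, -0.1]
grip_width: 0.0498
grasp_force: 0.0
wrist [0.512  0.0922] ang 175.5 [np.float64(8.2), np.float64(55.6)] foot [0.498 0.109] RIGHT 192
wrist [ 0.5103 -0.0028] ang 94.2 [np.float64(8.2), np.float64(55.9)] foot [ 0.528 -0.016] LEFT 173
wrist [ 0.4308 -0.0902] ang 11.0 [np.float64(8.7), np.float64(55.2)] foot [ 0.441 -0.074] LEFT 165
wrist [ 0.4349 -0.1844] ang 119.2 [np.float64(8.7), np.float64(55.7)] foot [ 0.455 -0.188] LEFT 144
wrist [ 0.509  -0.1823] ang 21.3 [np.float64(9.0), np.float64(55.6)] foot [ 0.491 -0.175] RIGHT 164
side [ 0.4348 -0.1816] ang 118.3 [np.float64(9.1), np.float64(53.0)] foot [ 0.452 -0.185] LEFT 46
side [ 0.5097 -0.1796] ang 18.2 [np.float64(12.3), np.float64(54.8)] foot [ 0.493 -0.175] RIGHT 59
side [ 0.4308 -0.0886] ang 11.4 [np.float64(10.7), np.float64(54.4)] foot [ 0.438 -0.077] LEFT 67
side [ 5.103e-01 -3.000e-04] ang 93.9 [np.float64(8.0), np.float64(57.2)] foot [ 0.528 -0.013] LEFT 51
side [0.5127 0.0941] ang 174.8 [np.float64(10.7), np.float64(54.5)] foot [0.5   0.106] RIGHT 75
TO rot [-0.002 -0.002 -1.494] d [0.0917 0.0736 0.3651] rows>= 8 cur [0.4395 0.0013 0.4153] -0.0 w 0.0498 F 0.0 t 25.4
```

```bash
python3 -m jog '[[0,0,0.18,-0.025,0.01,0.05,0.035],[0,0,0.36,-0.05,0.02,0.1,0.035],[0,0,0.54,-0.08,0.03,0.15,0.035],[0,0,0.72,-0.11,0.04,0.2,0.035],[0,0,0.9,-0.14,0.05,0.25,0.035],[0,0,1.08,-0.17,0.06,0.3,0.035],[0,0,1.222,-0.182,0.07,0.35,0.035],[0,0,1.222,-0.182,0.07,0.36,0.035],[0,0,1.222,-0.182,0.07,0.36,0.035],[0,0,1.222,-0.182,0.07,0.36,0.035]]'; python3 bk.py side; python3 h.py .5095 -.181 -.018 -70
```

```text
clock: 26.68
eef_pos: [0.5104, -0.1807, 0.0586]
tool_rot: [0.985, 0.174, 0.001, 0.001]
ft_force: [0.5, 0.1, -0.2]
grip_width: 0.0351
grasp_force: 0.0
side [ 0.4352 -0.1821] ang 118.7 [np.float64(7.1), np.float64(56.1)] foot [ 0.451 -0.184] LEFT 43
side [ 0.51   -0.1804] ang 19.9 [np.float64(13.4), np.float64(54.1)] foot [ 0.494 -0.173] RIGHT 59
side [ 0.4309 -0.0888] ang 12.0 [np.float64(11.5), np.float64(54.1)] foot [ 0.44  -0.078] LEFT 68
side [ 0.5106 -0.0016] ang 95.2 [np.float64(7.8), np.float64(57.4)] foot [ 0.527 -0.014] LEFT 49
side [0.513  0.0942] ang 173.0 [np.float64(9.7), np.float64(55.0)] foot [0.501 0.106] RIGHT 74
TO rot [ 0.002 -0.003  0.001] d [-0.0013 -0.0003  0.0769] rows>= 2 cur [ 0.5106 -0.1808  0.0589] -69.9 w 0.0348 F 0.0 t 26.7
```

```bash
python3 -m jog '[[0,0,0,-0.001,0,0.04,0.035],[0,0,0,-0.001,0,0.076,0.035],[0,0,0,-0.001,0,0.076,0.035],[0,0,0,-0.001,0,0.076,0.002],[0,0,0,-0.001,0,0.076,0.002],[0,0,0,-0.001,0,0.076,0.002],[0,0,0,-0.001,0,0.076,0.002],[0,0,0,-0.001,0,0.03,0.002],[0,0,0,-0.001,0,-0.03,0.002],[0,0,0,-0.001,0,-0.03,0.002]]'; python3 h.py .497 -.316 .08 -87
```

```text
clock: 27.98
eef_pos: [0.5129, -0.1828, 0.0931]
tool_rot: [0.985, 0.174, 0.006, 0.003]
ft_force: [0.0, -0.0, -1.2]
grip_width: 0.0064
grasp_force: 60.7
TO rot [ 0.007 -0.011  0.296] d [-0.0606  0.1197  0.0135] rows>= 3 cur [ 0.5129 -0.1828  0.0931] -70.0 w 0.0064 F 60.7 t 28.0
```

```bash
python3 -m jog '[[0,0,0.1,-0.02,0.04,0,0.002],[0,0,0.2,-0.04,0.085,0,0.002],[0,0,0.296,-0.062,0.128,0.01,0.002],[0,0,0.296,-0.064,0.128,0.05,0.002],[0,0,0.296,-0.064,0.128,0.09,0.002],[0,0,0.296,-0.064,0.128,0.104,0.002],[0,0,0.296,-0.064,0.128,0.104,0.002],[0,0,0.296,-0.064,0.128,0.104,0.02],[0,0,0.296,-0.064,0.128,0.104,0.03],[0,0,0.296,-0.064,0.128,0.04,0.03]]'; python3 h.py .4349 -.1834 .05 29
```

```text
clock: 29.22
eef_pos: [0.4872, -0.3201, 0.0396]
tool_rot: [1.0, 0.027, -0.006, -0.004]
ft_force: [1.4, -0.2, -0.2]
grip_width: 0.03
grasp_force: 0.0
TO rot [-1.700e-02 -1.000e-03 -2.024e+00] d [-0.0451 -0.1393 -0.0087] rows>= 11 cur [ 0.4872 -0.3201  0.0396] -87.0 w 0.03 F 0.0 t 29.2
```

```bash
python3 -m jog '[[0,0,-0.1,0,0,-0.06,0.03],[0,0,-0.28,-0.01,-0.02,-0.08,0.03],[0,0,-0.46,-0.015,-0.045,-0.08,0.03],[0,0,-0.64,-0.02,-0.07,-0.08,0.03],[0,0,-0.82,-0.03,-0.09,-0.08,0.03],[0,0,-1,-0.04,-0.11,-0.08,0.03],[0,0,-1.18,-0.0451,-0.13,-0.08,0.03],[0,0,-1.36,-0.0451,-0.1393,-0.08,0.03],[0,0,-1.54,-0.0451,-0.1393,-0.08,0.03],[0,0,-1.72,-0.0451,-0.1393,-0.08,0.03]]'; python3 bk.py side scene; python3 h.py .435 -.183 .05 29; python3 -c "
from h import *
print(get_obs()['joint_pos'])"
```

```text
clock: 30.48
eef_pos: [0.4393, -0.1861, 0.1247]
tool_rot: [0.63, 0.777, -0.0, -0.0]
ft_force: [-0.4, -0.3, -1.0]
grip_width: 0.0301
grasp_force: 0.0
side [ 0.4349 -0.1831] ang 119.0 [np.float64(8.9), np.float64(54.5)] foot [ 0.451 -0.185] LEFT 46
side [ 0.4308 -0.0889] ang 12.2 [np.float64(10.3), np.float64(54.3)] foot [ 0.44  -0.078] LEFT 65
side [ 0.5103 -0.0009] ang 93.5 [np.float64(7.7), np.float64(59.1)] foot [ 0.526 -0.011] LEFT 50
side [0.5124 0.0943] ang 177.0 [np.float64(9.7), np.float64(54.5)] foot [0.5   0.107] RIGHT 74
scene [ 0.4385 -0.1868] ang 118.6 [np.float64(10.6), np.float64(58.3)] foot [ 0.455 -0.189] LEFT 42
scene [ 0.5128 -0.0023] ang 97.7 [np.float64(11.8), np.float64(54.4)] foot [ 0.514 -0.003] LEFT 45
TO rot [-0.001 -0.001 -0.304] d [ 0.004  -0.0035  0.0747] rows>= 2 cur [ 0.4393 -0.1862  0.1247] 11.6 w 0.03 F 0.0 t 30.6
[-4.01013391e-01  2.43563546e-01 -1.90136772e-01  1.13793754e+00
  1.99446547e-05  9.67654742e-01]
```

```bash
python3 -m jog '[[0,0,-0.15,0.004,-0.003,0.04,0.03],[0,0,-0.304,0.004,-0.003,0.075,0.03],[0,0,-0.304,0.004,-0.003,0.075,0.03],[0,0,-0.304,0.004,-0.003,0.075,0.03]]'; python3 h.py .435 -.1835 -.018 29
```

```text
clock: 31.08
eef_pos: [0.4364, -0.1835, 0.051]
tool_rot: [0.509, 0.861, 0.0, 0.001]
ft_force: [0.0, -0.5, -0.1]
grip_width: 0.0297
grasp_force: 0.0
TO rot [ 0.001  0.001 -0.004] d [ 0.0007 -0.0013  0.069 ] rows>= 2 cur [ 0.4364 -0.1835  0.051 ] 28.8 w 0.0297 F 0.0 t 31.1
```

```bash
python3 -m jog '[[0,0,0,0.0007,-0.001,0.04,0.03],[0,0,0,0.0007,-0.001,0.069,0.03],[0,0,0,0.0007,-0.001,0.069,0.03],[0,0,0,0.0007,-0.001,0.069,0.002],[0,0,0,0.0007,-0.001,0.069,0.002],[0,0,0,0.0007,-0.001,0.069,0.002],[0,0,0,0.0007,-0.001,0.069,0.002],[0,0,0,0.0007,-0.001,0.02,0.002],[0,0,0,0.0007,-0.001,-0.04,0.002],[0,0,0,0.0007,-0.001,-0.04,0.002]]'; python3 h.py .38 .317 .09 3
```

```text
clock: 32.33
eef_pos: [0.4387, -0.1849, 0.0958]
tool_rot: [0.508, 0.861, 0.001, 0.006]
ft_force: [0.5, 0.3, -1.3]
grip_width: 0.0064
grasp_force: 60.6
TO rot [0.009 0.008 0.453] d [0.4676 0.1917 0.0027] rows>= 9 cur [ 0.4387 -0.1849  0.0958] 29.0 w 0.0064 F 60.6 t 32.3
```

```bash
python3 -m jog '[[0,0,0.05,0.05,0.02,0,0.002],[0,0,0.1,0.105,0.043,0,0.002],[0,0,0.16,0.16,0.066,0,0.002],[0,0,0.22,0.215,0.088,0,0.002],[0,0,0.28,0.27,0.11,0,0.002],[0,0,0.34,0.325,0.133,0,0.002],[0,0,0.4,0.38,0.156,0,0.002],[0,0,0.453,0.43,0.176,0,0.002],[0,0,0.453,0.4676,0.1917,0,0.002],[0,0,0.453,0.4676,0.1917,0,0.002]]'; python3 h.py .378 .317 -.012 3
```

```text
clock: 33.58
eef_pos: [0.3747, 0.3213, 0.0894]
tool_rot: [0.687, 0.727, -0.0, -0.0]
ft_force: [0.3, -0.3, -1.7]
grip_width: 0.0063
grasp_force: 60.6
TO rot [-0.    -0.     0.005] d [-0.0045  0.0031  0.1014] rows>= 2 cur [0.3747 0.3213 0.0894] 3.3 w 0.0063 F 60.6 t 33.6
```

```bash
python3 -m jog '[[0,0,0,-0.0045,0.003,0.05,0.002],[0,0,0,-0.0045,0.003,0.1,0.002],[0,0,0,-0.0045,0.003,0.101,0.002],[0,0,0,-0.0045,0.003,0.101,0.002],[0,0,0,-0.0045,0.003,0.101,0.02],[0,0,0,-0.0045,0.003,0.101,0.03],[0,0,0,-0.0045,0.003,0.05,0.03],[0,0,0,-0.0045,0.003,-0.01,0.03],[0,0,0,-0.0045,0.003,-0.01,0.03]]'; python3 bk.py side; python3 h.py .5105 -.0015 .05 4
```

```text
clock: 34.7
eef_pos: [0.3823, 0.3176, 0.1061]
tool_rot: [0.688, 0.726, 0.006, 0.001]
ft_force: [0.5, 0.7, 0.6]
grip_width: 0.0299
grasp_force: 0.0
side [0.5121 0.0939] ang 176.5 [np.float64(9.8), np.float64(54.4)] foot [0.501 0.106] RIGHT 76
TO rot [ 0.006 -0.004 -0.017] d [-0.3244  0.1125  0.0527] rows>= 6 cur [0.3807 0.3162 0.1035] 3.0 w 0.0299 F 0.0 t 34.8
```

```bash
python3 -m jog '[[0,0,-0.017,-0.05,0.017,0,0.03],[0,0,-0.017,-0.1,0.035,0,0.03],[0,0,-0.017,-0.16,0.055,0,0.03],[0,0,-0.017,-0.215,0.075,0,0.03],[0,0,-0.017,-0.27,0.095,0.01,0.03],[0,0,-0.017,-0.3244,0.112,0.03,0.03],[0,0,-0.017,-0.3244,0.112,0.05,0.03],[0,0,-0.017,-0.3244,0.112,0.05,0.03]]'; python3 bk.py side wrist; python3 h.py .5105 -.0015 -.018 4
```

```text
clock: 35.75
eef_pos: [0.5048, -0.0043, 0.0475]
tool_rot: [0.683, 0.731, -0.002, -0.002]
ft_force: [-0.2, -0.2, 0.4]
grip_width: 0.03
grasp_force: 0.0
side [ 0.4307 -0.0873] ang 12.2 [np.float64(12.3), np.float64(54.0)] foot [ 0.44  -0.079] LEFT 65
side [ 0.5103 -0.0012] ang 94.3 [np.float64(7.8), np.float64(56.3)] foot [ 0.526 -0.012] LEFT 49
side [0.5127 0.0936] ang 176.7 [np.float64(10.4), np.float64(55.4)] foot [0.501 0.105] RIGHT 75
wrist [0.5124 0.0925] ang 175.5 [np.float64(8.1), np.float64(56.1)] foot [0.499 0.11 ] RIGHT 1718
wrist [ 0.5104 -0.0023] ang 94.5 [np.float64(8.1), np.float64(56.2)] foot [ 0.528 -0.015] LEFT 1065
wrist [0.5841 0.0164] ang 90.0 [np.float64(1.8), np.float64(23.8)] foot [0.586 0.018] RIGHT 326
TO rot [-0.002 -0.     0.001] d [0.0014 0.0039 0.0677] rows>= 2 cur [ 0.5069 -0.0032  0.0497] 4.0 w 0.0301 F 0.0 t 35.9
```

```bash
python3 -m jog '[[0,0,0,0.001,0.003,0.04,0.03],[0,0,0,0.001,0.003,0.067,0.03],[0,0,0,0.001,0.003,0.067,0.03],[0,0,0,0.001,0.003,0.067,0.002],[0,0,0,0.001,0.003,0.067,0.002],[0,0,0,0.001,0.003,0.067,0.002],[0,0,0,0.001,0.003,0.067,0.002],[0,0,0,0.001,0.003,0.02,0.002],[0,0,0,0.001,0.003,-0.04,0.002],[0,0,0,0.001,0.003,-0.04,0.002]]'; python3 h.py .441 .319 .09 3
```

```text
clock: 37.1
eef_pos: [0.5152, -0.0024, 0.0957]
tool_rot: [0.682, 0.731, 0.004, 0.004]
ft_force: [0.0, 0.2, -1.6]
grip_width: 0.0061
grasp_force: 60.9
TO rot [0.012 0.001 0.017] d [ 0.3258 -0.0517  0.0048] rows>= 6 cur [ 0.5152 -0.0024  0.0957] 4.0 w 0.0061 F 60.9 t 37.1
```

```bash
python3 -m jog '[[0,0,0.017,0.05,-0.008,0,0.002],[0,0,0.017,0.105,-0.016,0,0.002],[0,0,0.017,0.16,-0.025,0,0.002],[0,0,0.017,0.215,-0.034,0,0.002],[0,0,0.017,0.27,-0.043,0,0.002],[0,0,0.017,0.32,-0.051,0,0.002],[0,0,0.017,0.3258,-0.0517,0,0.002],[0,0,0.017,0.3258,-0.0517,0,0.002],[0,0,0.017,0.3258,-0.0517,0,0.002]]'; python3 h.py .441 .319 -.012 3
```

```text
clock: 38.22
eef_pos: [0.4363, 0.3175, 0.0897]
tool_rot: [0.689, 0.725, -0.001, 0.0]
ft_force: [0.1, 0.1, -0.5]
grip_width: 0.0065
grasp_force: 60.9
TO rot [-0.001  0.001 -0.001] d [0.0014 0.0049 0.1017] rows>= 2 cur [0.4363 0.3175 0.0897] 2.9 w 0.0065 F 60.9 t 38.2
```

```bash
python3 -m jog '[[0,0,0,0.001,0.004,0.05,0.002],[0,0,0,0.001,0.004,0.1,0.002],[0,0,0,0.001,0.004,0.101,0.002],[0,0,0,0.001,0.004,0.101,0.002],[0,0,0,0.001,0.004,0.101,0.02],[0,0,0,0.001,0.004,0.101,0.03],[0,0,0,0.001,0.004,0.05,0.03],[0,0,-0.1,0.001,0.004,-0.01,0.03],[0,0,-0.28,-0.03,0.004,-0.03,0.03]]'; python3 bk.py side; python3 h.py .4308 -.0895 .06 99.9
```

```text
clock: 39.35
eef_pos: [0.4445, 0.2922, 0.1252]
tool_rot: [0.577, 0.817, 0.005, 0.002]
ft_force: [-0.4, -0.4, -0.9]
grip_width: 0.0301
grasp_force: 0.0
TO rot [ 0.006  0.006 -1.401] d [-0.3507 -0.1402  0.0654] rows>= 8 cur [0.4444 0.2878 0.1263] 19.6 w 0.0301 F 0.0 t 39.4
```

```bash
python3 -m jog '[[0,0,-0.18,-0.04,-0.016,0,0.03],[0,0,-0.36,-0.085,-0.034,0,0.03],[0,0,-0.54,-0.13,-0.052,0,0.03],[0,0,-0.72,-0.18,-0.072,0,0.03],[0,0,-0.9,-0.23,-0.092,0,0.03],[0,0,-1.08,-0.28,-0.112,0.01,0.03],[0,0,-1.26,-0.33,-0.132,0.03,0.03],[0,0,-1.429,-0.3507,-0.1402,0.06,0.03],[0,0,-1.429,-0.3507,-0.1402,0.06,0.03],[0,0,-1.429,-0.3507,-0.1402,0.06,0.03]]'; python3 bk.py side wrist; python3 h.py .4308 -.0895 -.018 99.9
```

```text
clock: 40.65
eef_pos: [0.4237, -0.0883, 0.0602]
tool_rot: [-0.094, 0.996, 0.0, -0.0]
ft_force: [0.7, 0.2, -0.1]
grip_width: 0.0302
grasp_force: 0.0
side [ 0.4311 -0.0885] ang 12.0 [np.float64(11.4), np.float64(53.7)] foot [ 0.44  -0.077] LEFT 64
side [0.5121 0.0943] ang 177.4 [np.float64(10.1), np.float64(54.4)] foot [0.502 0.105] RIGHT 73
wrist [ 0.4303 -0.0898] ang 10.9 [np.float64(8.0), np.float64(56.1)] foot [ 0.441 -0.072] LEFT 946
wrist [0.4981 0.0937] ang 174.4 [np.float64(10.4), np.float64(28.5)] foot [0.492 0.095] RIGHT 551
TO rot [-0.     0.001  0.018] d [-0.0058 -0.0029  0.0787] rows>= 2 cur [ 0.4245 -0.0878  0.0607] 100.9 w 0.0297 F 0.0 t 40.8
```

```bash
python3 -m jog '[[0,0,0,-0.0055,-0.002,0.04,0.03],[0,0,0,-0.0055,-0.002,0.078,0.03],[0,0,0,-0.0055,-0.002,0.078,0.03],[0,0,0,-0.0055,-0.002,0.078,0.002],[0,0,0,-0.0055,-0.002,0.078,0.002],[0,0,0,-0.0055,-0.002,0.078,0.002],[0,0,0,-0.0055,-0.002,0.078,0.002],[0,0,0,-0.0055,-0.002,0.03,0.002],[0,0,0.1,-0.0055,-0.002,-0.03,0.002],[0,0,0.2,-0.0055,-0.002,-0.04,0.002]]'; python3 h.py .504 .317 .09 5
```

```text
clock: 42.0
eef_pos: [0.4332, -0.0896, 0.1049]
tool_rot: [0.006, 1.0, -0.001, 0.005]
ft_force: [-0.8, 0.6, -1.7]
grip_width: 0.0064
grasp_force: 60.6
TO rot [0.005 0.009 1.471] d [-0.0657  0.4075  0.0148] rows>= 8 cur [ 0.4332 -0.0896  0.1049] 89.3 w 0.0064 F 60.6 t 42.0
```

```bash
python3 -m jog '[[0,0,0.18,-0.008,0.05,0,0.002],[0,0,0.36,-0.016,0.1,0,0.002],[0,0,0.54,-0.024,0.15,0,0.002],[0,0,0.72,-0.032,0.205,0,0.002],[0,0,0.9,-0.04,0.26,0,0.002],[0,0,1.08,-0.048,0.31,0,0.002],[0,0,1.26,-0.056,0.36,0,0.002],[0,0,1.44,-0.064,0.4,0.01,0.002],[0,0,1.471,-0.0657,0.4075,0.01,0.002],[0,0,1.471,-0.0657,0.4075,0.01,0.002]]'; python3 h.py .504 .317 -.012 5
```

```text
clock: 43.25
eef_pos: [0.4987, 0.3187, 0.0899]
tool_rot: [0.673, 0.739, -0.0, -0.0]
ft_force: [0.2, 0.3, -1.1]
grip_width: 0.0059
grasp_force: 60.6
TO rot [-0.     0.     0.006] d [-0.0022  0.0051  0.1019] rows>= 2 cur [0.4987 0.3187 0.0899] 5.3 w 0.0059 F 60.6 t 43.2
```

```bash
python3 -m jog '[[0,0,0,-0.002,0.004,0.05,0.002],[0,0,0,-0.002,0.004,0.1,0.002],[0,0,0,-0.002,0.004,0.101,0.002],[0,0,0,-0.002,0.004,0.101,0.002],[0,0,0,-0.002,0.004,0.101,0.02],[0,0,0,-0.002,0.004,0.101,0.03],[0,0,0,-0.002,0.004,0.05,0.03],[0,0,-0.1,-0.002,0.004,-0.01,0.03],[0,0,-0.28,-0.03,0.004,-0.01,0.03]]'; python3 h.py .5124 .0932 .06 85.5
```

```text
clock: 44.38
eef_pos: [0.5099, 0.2923, 0.1072]
tool_rot: [0.561, 0.828, 0.006, 0.003]
ft_force: [0.7, -0.6, -0.4]
grip_width: 0.0298
grasp_force: 0.0
TO rot [ 0.014  0.006 -1.113] d [-0.1859 -0.0721  0.0457] rows>= 6 cur [0.5099 0.2923 0.1072] 21.7 w 0.0298 F 0.0 t 44.4
```

```bash
python3 -m jog '[[0,0,-0.18,-0.03,-0.012,0,0.03],[0,0,-0.36,-0.06,-0.024,0,0.03],[0,0,-0.54,-0.1,-0.039,0,0.03],[0,0,-0.72,-0.14,-0.054,0.01,0.03],[0,0,-0.9,-0.175,-0.068,0.02,0.03],[0,0,-1.113,-0.185,-0.072,0.04,0.03],[0,0,-1.113,-0.185,-0.072,0.04,0.03],[0,0,-1.113,-0.185,-0.072,0.04,0.03]]'; python3 bk.py side wrist; python3 h.py .5124 .0932 -.018 85.5
```

```text
clock: 45.38
eef_pos: [0.5063, 0.0907, 0.0611]
tool_rot: [0.044, 0.999, 0.0, 0.001]
ft_force: [0.0, -0.5, 0.4]
grip_width: 0.03
grasp_force: 0.0
side [0.5122 0.0937] ang 177.5 [np.float64(9.6), np.float64(53.7)] foot [0.501 0.106] RIGHT 71
wrist [0.5123 0.0925] ang 175.3 [np.float64(7.7), np.float64(56.5)] foot [0.498 0.11 ] RIGHT 942
TO rot [ 0.001  0.002 -0.009] d [-0.0054  0.0026  0.0793] rows>= 2 cur [0.5066 0.091  0.0613] 85.0 w 0.03 F 0.0 t 45.5
```

```bash
python3 -m jog '[[0,0,0,-0.005,0.0025,0.04,0.03],[0,0,0,-0.005,0.0025,0.079,0.03],[0,0,0,-0.005,0.0025,0.079,0.03],[0,0,0,-0.005,0.0025,0.079,0.002],[0,0,0,-0.005,0.0025,0.079,0.002],[0,0,0,-0.005,0.0025,0.079,0.002],[0,0,0,-0.005,0.0025,0.079,0.002],[0,0,0,-0.005,0.0025,0.03,0.002],[0,0,0,-0.005,0.0025,-0.03,0.002],[0,0,0,-0.005,0.0025,-0.04,0.002]]'; python3 h.py .402 -.325 .09 93
```

```text
clock: 46.72
eef_pos: [0.5145, 0.0927, 0.1053]
tool_rot: [0.044, 0.999, 0.001, 0.005]
ft_force: [0.1, 0.1, -0.5]
grip_width: 0.0067
grasp_force: 61.1
TO rot [ 0.002  0.01  -0.139] d [ 0.0759 -0.4259  0.0135] rows>= 7 cur [0.5145 0.0927 0.1053] 85.0 w 0.0067 F 61.1 t 46.7
```

```bash
python3 -m jog '[[0,0,-0.02,0.01,-0.05,0,0.002],[0,0,-0.04,0.02,-0.105,0,0.002],[0,0,-0.06,0.03,-0.16,0,0.002],[0,0,-0.08,0.04,-0.215,0,0.002],[0,0,-0.1,0.05,-0.27,0,0.002],[0,0,-0.12,0.06,-0.325,0,0.002],[0,0,-0.139,0.07,-0.38,0,0.002],[0,0,-0.139,0.0759,-0.4259,0.01,0.002],[0,0,-0.139,0.0759,-0.4259,0.01,0.002],[0,0,-0.139,0.0759,-0.4259,0.01,0.002]]'; python3 h.py .402 -.325 -.012 93
```

```text
clock: 47.98
eef_pos: [0.3976, -0.3248, 0.0894]
tool_rot: [-0.026, 1.0, 0.001, -0.001]
ft_force: [-0.5, 0.2, -1.1]
grip_width: 0.0067
grasp_force: 61.0
TO rot [ 0.002 -0.001 -0.001] d [-0.0045 -0.0006  0.1014] rows>= 2 cur [ 0.3976 -0.3248  0.0894] 93.0 w 0.0067 F 61.0 t 48.0
```

```bash
python3 -m jog '[[0,0,0,-0.004,0,0.05,0.002],[0,0,0,-0.004,0,0.1,0.002],[0,0,0,-0.004,0,0.101,0.002],[0,0,0,-0.004,0,0.101,0.002],[0,0,0,-0.004,0,0.101,0.02],[0,0,0,-0.004,0,0.101,0.03],[0,0,0,-0.004,0,0.05,0.03],[0,0,0,-0.004,0,-0.01,0.03],[0,0,0,-0.004,0,-0.07,0.03]]'; python3 -m jog '[[0,0,0,0,0.05,-0.03,0.03],[0,0,0,0,0.1,-0.06,0.03],[0,0,0,0,0.15,-0.09,0.03],[0,0,0,0,0.2,-0.12,0.03],[0,0,0,0,0.25,-0.15,0.03],[0,0,0,0,0.25,-0.15,0.03],[0,0,0,0,0.25,-0.15,0.03]]'; python3 pan.py
python3 - <<'E'
from h import *
V=[]
for n in("side","scene"):
    p,d,c=cam(n);V.append((p,world(d,c)));save(f"pics/{n}_e.png",p)
p=V[0][0];q=V[1][0]
a=cv2.resize(p[100:350,150:350],(480,600),interpolation=cv2.INTER_CUBIC);b=cv2.resize(q[120:290,130:360],(320,236),interpolation=cv2.INTER_CUBIC)
o=np.zeros((600,800,3),np.uint8);o[:,:480]=a;o[:236,480:]=b;o[240:540,480:800]=cv2.resize(q[215:275,240:304],(320,300),interpolation=cv2.INTER_CUBIC);save("pics/end.png",o)
E
```

```text
clock: 49.1
eef_pos: [0.4022, -0.3253, 0.1626]
tool_rot: [-0.026, 1.0, -0.0, 0.0]
ft_force: [1.1, -0.7, 0.4]
grip_width: 0.0297
grasp_force: 0.0
clock: 49.98
eef_pos: [0.3892, -0.0758, 0.3104]
tool_rot: [-0.026, 1.0, -0.0, 0.0]
ft_force: [-0.1, 0.2, -0.5]
grip_width: 0.0302
grasp_force: 0.0
pan floor mode 0.08000000000000002 0.08070780054329463
band 26 [ 0.7408 -0.0329  0.0815] [0.0707 0.0848]
ptr 28 [ 0.7481 -0.0138  0.0816] [0.0793 0.0835]
```

View pics/end.png

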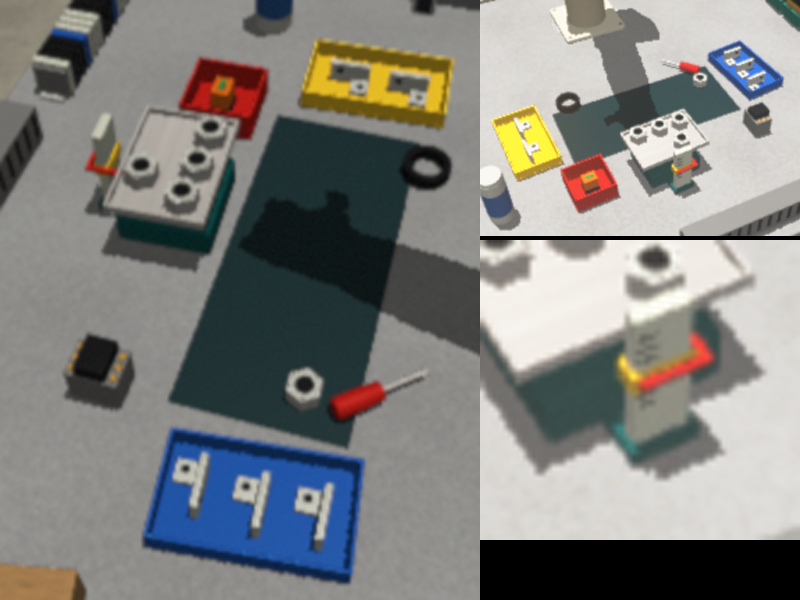

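Everything is in place in the picture: three brackets at (195,485), (255,500), (315,515) in blue, two in yellow, the relay in the bin, four nuts on the pan, one nut on the bench. As a last check, I measure the pointer against the band independently with the side camera.

Run:
```python
from h import *
for tag,(p,d,c) in (("now",cam("side")),("side1",None or (np.load("side1.npz")["p"],np.load("side1.npz")["d"],imaging.calibration("side")))):
    W=world(d,c);K=np.array(c["mtx"]);Rm=np.array(c["R"]);C=-Rm.T@np.array(c["t"]).ravel()
    P=p.astype(int);r,g,b=P[...,0],P[...,1],P[...,2];ok=(W[...,0]>.715)&(W[...,0]<.765)&(abs(W[...,1]+.02)<.05)
    for n,k in(("band",(r>110)&(g>90)&(b<.6*g)),("ptr",(r>110)&(g<.5*r)&(b<.5*r))):
        Q=W[k&ok];print(tag,n,len(Q));print(np.c_[np.argwhere(k&ok)[:,::-1],Q.round(4)][:40:1].tolist() if len(Q)<26 else np.percentile(Q,[5,25,50,75,95],axis=0).round(4).tolist())
```

```text
now band 31
[[0.7227, -0.0461, 0.0707], [0.7236, -0.0403, 0.0777], [0.7245, -0.0337, 0.0807], [0.7259, -0.0185, 0.0821], [0.7274, -0.0082, 0.0836]]
now ptr 37
[[0.7212, -0.0169, 0.0765], [0.7268, -0.0075, 0.08], [0.7368, -0.0041, 0.0811], [0.7442, -0.0003, 0.0825], [0.7476, 0.0015, 0.0879]]
side1 band 6
[[191.0, 169.0, 0.7337, -0.0067, 0.0796], [192.0, 169.0, 0.7297, -0.0054, 0.0822], [193.0, 169.0, 0.7276, -0.0073, 0.0809], [191.0, 170.0, 0.7334, -0.0051, 0.0772], [192.0, 170.0, 0.7303, -0.0053, 0.0778], [193.0, 170.0, 0.7257, -0.0029, 0.0817]]
side1 ptr 46
[[0.7194, -0.0404, 0.1112], [0.728, -0.0201, 0.1155], [0.743, -0.0061, 0.1167], [0.7465, 0.0004, 0.1177], [0.7492, 0.0025, 0.1187]]
```

The side camera agrees: the band's top edge is at ~.0837, so its centre is ~.0757, and the pointer is at ~.081. That is about 5 mm high, inside the 9.5 mm limit. Handing in.

```bash
python3 -c "
from workcell import workorder
print(workorder.job_done())"
```

```text
the job is handed in; nothing more can be done
None
```

I handed the job in at about 50 s on the robot clock, with no verdict printed: the relay is in the red bin, four nuts on the pan hold the pointer about 5 mm above the band's centre (limit 9.5 mm), three left-hand brackets are in the blue tray and two right-hand in the yellow, and the spare nut and other things were left where they stood.

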